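# Eject the mount caps and shut the cap box

## Robot

A 6-joint arm with a two-finger parallel gripper is mounted at the origin on the work surface. World frame = base frame: x ahead of the robot, y to its left, z up, the work surface at z = 0. Lengths are in m, angles in rad, forces in N, time in s.
With the tool pointing down it reaches from about 0.35 to 0.85 m from the base axis. Payload 8.1 kg.
Tool frame: the origin (TCP) lies between the finger pads; the fingertips stand 25 mm ahead of it and the grasp point (between the pads) lies 6 mm ahead of it; z points along the fingers, y is the line along which they close (so a half turn about z gives the same grasp; the last joint's range is limited). The gripper opens to 85 mm and grips with 20 to 120 N. Pads are 22 mm wide; open, the fingers measure 114 mm over their backs; the gripper's body (76 mm by 85 mm) begins 54 mm behind the grasp point. The pads swing forward as they close: fully open they stand 13 mm farther back than shut.
Start: joints at [-1.234, 0.13, 1.488, -0, 1.523, -0.085], TCP at [0.246, -0.547, 0.256] pointing down, gripper open.
Joint ranges: [-2.96, 2.96], [-0.89, 2.26], [0.02, 2.5], [-1.34, 4.48], [0, 2.73], [-2.66, 2.66]. Speed limits (rad/s): [2.39, 2.39, 2.79, 3.14, 3.14, 3.14].

## Interface

Orientations are given as a unit quaternion [x, y, z, w].
In Python, from plant import arm, snapshot, order gives the robot as it stands. The module is installed in compiled form; this text tells all that it offers.
- The arm moves only by the shell command python3 -m inch 'ROWS' [FORCE]. ROWS is JSON, a list of rows, each an object of numbers: "rx", "ry", "rz": the turn, a rotation vector about the tool's x, y, z each as a share of 5 degrees, from -1 to 1; "x", "y", "z": the shift along the tool's x, y, z each as a share of 20 mm, from -1 to 1; "hand": the closure, from -1 (fully open) to 1 (shut). In form: [{"rx": .., "ry": .., "rz": .., "x": .., "y": .., "z": .., "hand": ..}, ...]. A call has 1 to 8 rows; each row shifts and turns the commanded pose from where the row before left it, along the tool's axes as they then stand; what a row does not reach is not made up. A row lasts 1/12 s, in which the tool goes at most 41.7 mm and 7.16 degrees, less where a joint would pass 70% of its speed; a pose out of reach is approached as far as the arm can. A call with a number of a shift or a turn outside -1 to 1 is refused whole. A call with a gripper value outside its range is refused whole. The fingers move at their own pace and stop on an object; FORCE is the grip in N (left out, the last holds). Time passes only in rows, so rows that do not move let the fingers close. It gives the time, the measured TCP pose, the force, the opening and the grip force at its end, in the units of the state.
- arm.sense(): the state, without advancing time (a new reading comes with each control period).
- snapshot(name): name is "scene" or "top" or "wrist"; returns a dict with "pixels" (420x560x3 uint8, blue, green, red), "z_map" (420x560 float32, m along the optical axis (not along the pixel's ray), 0 where there is no reading), "K" (3x3 intrinsics, pixels), "R" (3x3) and "t" (3): a world point X has camera coordinates R X + t. Camera axes: x right, y down, z forward; pixel columns grow to the right and rows downward; lengths in m; the calibration is good to about 2 mm. A picture is of the moment at which its call begins.
- order.sign_off(): hands the job in; it is judged then, once.
The state is a dict: "time_s": time; "joint_positions": joint angles; "qvel": joint speeds; "joint_torque": joint torques, N m; "ee_pos": TCP position; "tcp_rot": TCP orientation; "ft_force": force on the tool from outside, world axes, zero at the start; "moment": the same for the moment, N m; "width": finger opening in m; "grip_force": force on a finger pad.
Only numpy, scipy, OpenCV 4.12 (cv2) and the standard library are available. Lean on these libraries where they do the work, as an engineer would, in place of code of your own. Each camera call takes 0.05 s, during which the arm holds its last target. There are 200 camera calls.

## Task

Put every lens mount cap into the flip-top acrylic box: the plastic ones held in the slotted holder must be pushed out with their orange spring ejector tabs (never push or prise a cap with the fingers while it is still held in its lane), and the steel ones lie loose on the bench. When all the caps are in, press the sprung lid down until its catch holds it shut by itself, and leave the teleconverter, the vase and the lens where they are.

Things in the scene. Friction and masses are not known exactly. Their poses are not given: they have to be found in the camera images.
- holder: Grey slotted cap holder fixed to the bench, 120 (x) x 204 (y) x 28 mm. Origin: centre of the underside. Three lanes along x at y = -68, 0, +68 mm (lanes 0, 1, 2), some perhaps empty; lane floor at z = 8 mm. From x = 0 to +60 mm white lips (top at 27.5 mm) overhang the lane's sides with a 29 mm slot between, so a cap there (centre x = 23 mm) cannot be lifted.
- ledge (a point): Middle of the holder's open flat ledge (holder x = 0 to -60 mm, surface 8 mm above the bench; this point is at x = -25 mm, y = 0; axes as the holder). An ejected cap comes to lie here in its own lane, centre at about x = -25 mm, free to be picked. Each lane ends in a stop 4 mm high and 20 mm wide at x = -58 mm.
- ejector0 (a joint): Travel (m) of the spring ejector of lane 0 (y = -68 mm): 0 at rest, 0.048 fully pressed; it moves along the holder's -x (towards the open ledge), needs up to about 4 N and springs back when let go.
- ejector1 (a joint): Travel (m) of the spring ejector of lane 1 (y = 0 mm): 0 at rest, 0.048 fully pressed; it moves along the holder's -x (towards the open ledge), needs up to about 4 N and springs back when let go.
- ejector2 (a joint): Travel (m) of the spring ejector of lane 2 (y = 68 mm): 0 at rest, 0.048 fully pressed; it moves along the holder's -x (towards the open ledge), needs up to about 4 N and springs back when let go.
- tab0 (a point): Centre of the top of the orange ejector tab of lane 0. The tab is an upright plate 8 mm (x) x 24 mm (y), rising 23 mm above the lips' top; push its far (+x) face along the holder's -x. The point moves with the ejector; axes as the holder.
- tab1 (a point): Centre of the top of the orange ejector tab of lane 1. The tab is an upright plate 8 mm (x) x 24 mm (y), rising 23 mm above the lips' top; push its far (+x) face along the holder's -x. The point moves with the ejector; axes as the holder.
- tab2 (a point): Centre of the top of the orange ejector tab of lane 2. The tab is an upright plate 8 mm (x) x 24 mm (y), rising 23 mm above the lips' top; push its far (+x) face along the holder's -x. The point moves with the ejector; axes as the holder.
- cap_black: Black plastic mount cap, a solid disc 40 mm in diameter, 14 mm high, 25 g; origin at the centre of its underside, z along its axis. Starts lying in one of the holder's lanes; may be absent.
- cap_white: White plastic mount cap, a solid disc 40 mm in diameter, 14 mm high, 25 g; origin at the centre of its underside, z along its axis. Starts lying in one of the holder's lanes; may be absent.
- cap_red: Red plastic mount cap, a solid disc 40 mm in diameter, 14 mm high, 25 g; origin at the centre of its underside, z along its axis. Starts lying in one of the holder's lanes; may be absent.
- steel_cap1: Steel lens mount cap, a solid disc 44 mm in diameter, 13 mm high, 80 g; origin at the centre of its underside, z along its axis. Starts lying loose on the bench beside the holder or box; may be absent.
- steel_cap2: Steel lens mount cap, a solid disc 44 mm in diameter, 13 mm high, 80 g; origin at the centre of its underside, z along its axis. Starts lying loose on the bench beside the holder or box; may be absent.
- box_in (a point): Centre of the inner floor of the flip-top clear acrylic box (fixed to the bench, grey mat inside); axes as the box, x from the front to the hinge side. Outside 140 (x) x 240 (y) x 45 mm high, walls 5 mm, inside 130 x 230 mm; the floor is 5 mm above the bench.
- lid (a joint): Angle (rad) of the clear, blue-edged lid: 0 fully shut, 1.85 fully open (leaning a little back, past upright). A light spring pushes it open, except that a ball catch at the front holds it once it is pressed down to within about 0.02; pressing it past the catch takes about 6 N at the edge.
- lid_hinge (a point): On the lid's hinge axis, in the middle: above the box's far (+x) rim, 47.5 mm above the bench; turns with the lid. The lid is 5 mm thick (this point at mid-thickness), 240 mm wide and reaches 154 mm from the hinge.
- lid_edge (a point): Middle of the lid's free edge, on its outer (top) face, 150 mm from the hinge. Below it a blue strip 60 mm wide reaches 20 mm down (it overhangs the box's front when shut; with the lid open it points towards the robot).
- teleconverter: Bystander: aluminium teleconverter, disc 60 mm in diameter, 30 mm high, standing on the bench; origin at the centre of its underside.
- vase: Bystander: empty white ceramic bud vase, 68 mm in diameter, 125 mm high; origin at the centre of its underside.
- lens: Bystander: black lens standing upright, 68 mm in diameter, 85 mm high; origin at the centre of its underside.
There are look-alikes about, which are no part of the job. Leave any yellow look-alike of the cap_white alone.

How it is judged:
By the outcome, as a careful person would: the job done as asked, in the order asked, and still so for the second after the job is handed in, with the robot touching nothing.
Of cap_black, cap_white, cap_red only 2 to 3 are there at a start; the rules pass over those that are not, and their reading is None.
Of steel_cap1, steel_cap2 only 1 to 2 are there at a start; the rules pass over those that are not, and their reading is None.
At some moment in a run one of steel_cap1, steel_cap2 may be knocked a few centimetres aside while the robot is not near it.
Once in a run the grip may slacken for a moment while it holds something.
It also fails if it takes over 210 s, if anything falls off the work surface, if the arm or the gripper's body presses on something with over 40 N, if the wrist force passes 120 N, or if a joint passes its speed limit or range.

## Working session

There is one attempt and no reset: what is moved stays moved. The work goes in short steps, Python scripts to look and compute and a shell command to move; the robot and the scene stay as the last step left them, time stands still between calls to the robot, and variables do not carry over. Pictures are saved under pics/ and viewed, at most 16 in all, crops included, and the job is handed in when it is done.

```bash
mkdir -p pics
cat > h.py <<'E'
import numpy as np,cv2
from plant import arm,snapshot,order
def pts(s):
    K,R,t,z=s["K"],s["R"],s["t"],s["z_map"]
    v,u=np.mgrid[:z.shape[0],:z.shape[1]]
    c=np.stack([(u-K[0,2])/K[0,0]*z,(v-K[1,2])/K[1,1]*z,z],-1)
    return (c-t)@R
def ray(s,u,v,h):
    K,R,t=s["K"],s["R"],s["t"]
    d=R.T@np.linalg.solve(K,[u,v,1.]);o=-R.T@t
    return o+d*(h-o[2])/d[2]
def px(s,X):
    c=s["R"]@np.array(X)+s["t"];p=s["K"]@c;return p[:2]/p[2]
E
python3 - <<'E'
from h import *
import pickle
for n in("scene","top"):
    s=snapshot(n);cv2.imwrite(f"pics/{n}0.png",s["pixels"]);pickle.dump(s,open(n+".pkl","wb"))
    print(n,-s["R"].T@s["t"],s["R"].tolist(),s["K"][0])
print(arm.sense())
E
```

```text
scene [ 1.15688777 -0.67579521  0.64514256] [[0.7574797827133901, 0.6528081000554237, -0.008121778284569118], [0.3528538060637733, -0.41983405303072263, -0.8362018652586861], [-0.5492891500173515, 0.630540206820965, -0.5483616299992105]] [430.15806768   0.         280.44426134]
top [ 0.4648448  -0.0037802   1.06678925] [[-0.02316116984594749, -0.999702292878707, -0.007673709951686802], [-0.9935709856463817, 0.023868591793967938, -0.11066610505231694], [0.11081631961513928, 0.005061219104955732, -0.9938280169969687]] [395.50223674   0.         282.09594475]
{'time_s': 0.1, 'joint_positions': array([-1.23439770e+00,  1.31124795e-01,  1.48919230e+00, -1.45924327e-05,
        1.52299335e+00, -8.54015501e-02]), 'qvel': array([-0.00015011, -0.00271826, -0.00293963, -0.00053254, -0.00050701,
       -0.00095027]), 'joint_torque': array([ 6.50832612e-05, -5.70952678e+01, -5.01941621e+01, -2.58861710e-04,
        8.16697022e-03, -8.79532035e-05]), 'ee_pos': array([ 0.24550406, -0.54696765,  0.25531387]), 'tcp_rot': array([ 9.77842451e-01,  2.09340400e-01, -1.14737936e-04, -8.51230538e-04]), 'ft_force': array([-0.04139386,  0.58002505,  0.33233874]), 'moment': array([ 5.63641499e-02, -2.72824599e-05,  1.08775645e-01]), 'grip_force': 0.0, 'width': 0.08546279642937604}
```

View pics/top0.png

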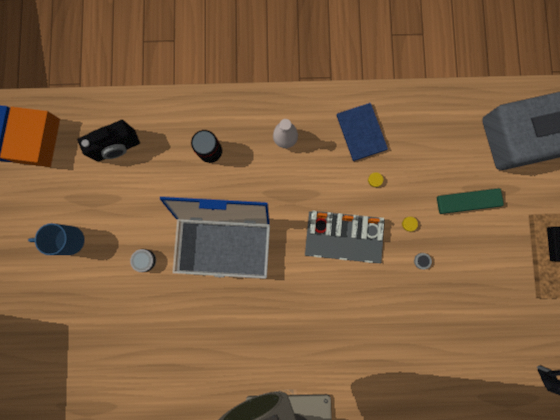

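View pics/scene0.png

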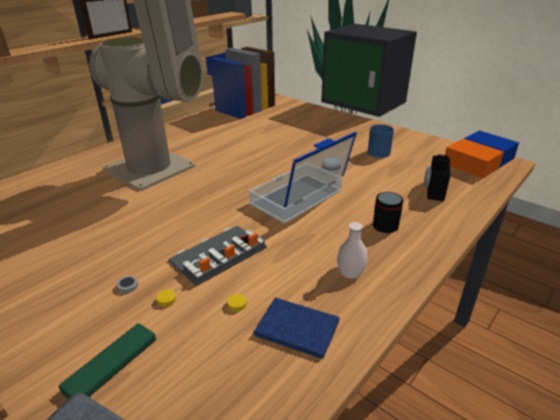

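Run:
```python
from h import *
import pickle
s=pickle.load(open("top.pkl","rb"));P=pts(s)
im=s["pixels"]
c=cv2.resize(im[180:290,120:450],None,fx=2.4,fy=2.4,interpolation=cv2.INTER_CUBIC);cv2.imwrite("pics/c0.png",c)
hsv=cv2.cvtColor(im,cv2.COLOR_BGR2HSV)
z=P[...,2];print(np.nanmedian(z[200:280,280:300]))
for u,v in[(424,261),(376,180),(411,224),(143,261),(206,142),(286,128),(320,225),(374,230),(348,225),(345,250),(222,250)]:
    print(u,v,P[v,u].round(3),hsv[v,u])
# holder: depth 5-12mm area ledge dark
m=((hsv[...,1]<70)&(z>0.004)&(z<0.06)).astype(np.uint8)
n,l,st,ce=cv2.connectedComponentsWithStats(m)
for i in range(1,n):
    if st[i,4]>60: 
        q=P[l==i];print(st[i],np.median(q,0).round(3),cv2.minAreaRect(q[:,:2].astype(np.float32)))
o=((hsv[...,0]>5)&(hsv[...,0]<13)&(hsv[...,1]>200)&(hsv[...,2]>120)).astype(np.uint8)
n,l,st,ce=cv2.connectedComponentsWithStats(o)
for i in range(1,n):
    if st[i,4]>8: print("o",st[i],ce[i].round(1),np.median(P[l==i],0).round(3))
```

```text
-0.00023556320443669928
424 261 [ 0.443 -0.37   0.012] [120   9  55]
376 180 [ 0.663 -0.254  0.012] [ 24 221 171]
411 224 [ 0.541 -0.339  0.02 ] [ 24 219 170]
143 261 [0.46  0.366 0.033] [ 97  16 144]
206 142 [0.758 0.191 0.086] [101  29  97]
286 128 [ 0.777 -0.013  0.125] [  9  28 173]
320 225 [ 0.544 -0.098  0.023] [80 38 20]
374 230 [ 0.527 -0.239  0.025] [90  6 81]
348 225 [ 0.544 -0.175  0.005] [90  9 82]
345 250 [ 0.477 -0.164  0.005] [80  9 83]
222 250 [0.485 0.165 0.005] [105  17  89]
[483 111  77  59 685] [ 0.743 -0.569  0.037] ((0.7254143357276917, -0.622002363204956), (0.22667986154556274, 0.1110236793756485), 58.54491424560547)
[273 130  25  18 131] [ 0.763 -0.008  0.047] ((0.7741562128067017, -0.008679535239934921), (0.0657832995057106, 0.03843841329216957), 77.7834243774414)
[ 96 143  31  18 197] [0.748 0.444 0.04 ] ((0.7488071322441101, 0.45550718903541565), (0.014695140533149242, 0.09143241494894028), 21.743328094482422)
[ 305  210   79   53 3059] [ 0.508 -0.165  0.009] ((0.5126124620437622, -0.16380193829536438), (0.20330508053302765, 0.11953062564134598), 82.29232788085938)
[ 173  218   97   60 4049] [0.491 0.165 0.006] ((0.48948949575424194, 0.16117268800735474), (0.24091991782188416, 0.14462174475193024), 85.40184783935547)
[548 227  12  34 282] [ 0.485 -0.694  0.047] ((0.48078063130378723, -0.6994996666908264), (0.01876201666891575, 0.08453947305679321), 89.984375)
[131 249  25  23 452] [0.463 0.368 0.029] ((0.463096022605896, 0.3710060119628906), (0.06027045100927353, 0.05860292911529541), 80.34153747558594)
[414 253  18  16 220] [ 0.444 -0.366  0.013] ((0.4445679187774658, -0.3675362467765808), (0.04311588779091835, 0.03943575546145439), 89.10736846923828)
[289 395  42  25 939] [ 0.083 -0.062  0.012] ((0.08133269101381302, -0.05726880952715874), (0.10457585752010345, 0.059942178428173065), 89.92853546142578)
```

View pics/c0.png

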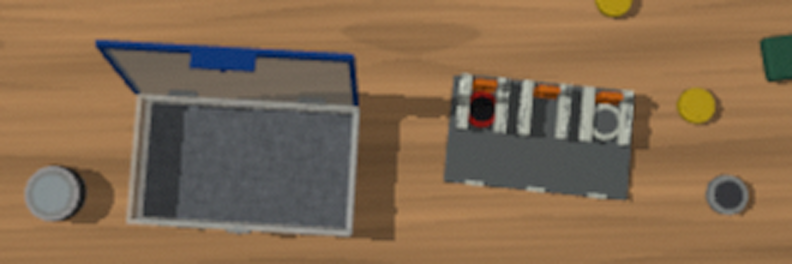

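```bash
cat >> h.py <<'E'
from scipy.spatial.transform import Rotation as Ro
H=[0.5126,-0.1638,-7.7]; B=[0.4885,0.1612,-4.6]
def w(F,x,y):
    a=np.radians(F[2]);return np.array([F[0]+x*np.cos(a)-y*np.sin(a),F[1]+x*np.sin(a)+y*np.cos(a)])
def go(xy,z,yaw):
    "units for shift (tool axes as after the turn) and rz"
    s=arm.sense();R=Ro.from_quat(s["tcp_rot"]).as_matrix()
    cur=np.degrees(np.arctan2(R[1,0],R[0,0]));d=(cur-yaw+90)%180-90
    a=np.radians(cur-d);X=np.array([np.cos(a),np.sin(a),0]);Y=np.array([X[1],-X[0],0])
    e=np.array([*xy,z])-s["ee_pos"]
    print("tilt",R[:,2].round(3),"yaw",cur.round(1),"rz",(d/5).round(2),"x,y,z",(e@X/.02).round(2),(e@Y/.02).round(2),(-e[2]/.02).round(2),"pos",s["ee_pos"].round(4),"F",s["ft_force"].round(1),"w",s["width"].round(4),"g",round(s["grip_force"],1),"t",s["time_s"])
E
python3 - <<'E'
from h import *
go(w(H,0.0,-0.03),0.256,H[2])
E
```

```text
Traceback (most recent call last):
  File "h.py", line 24, in go
    print("tilt",R[:,2].round(3),"yaw",cur.round(1),"rz",(d/5).round(2),"x,y,z",(e@X/.02).round(2),(e@Y/.02).round(2),(-e[2]/.02).round(2),"pos",s["ee_pos"].round(4),"F",s["ft_force"].round(1),"w",s["width"].round(4),"g",round(s["grip_force"],1),"t",s["time_s"])
                                                                                                                                                                                                     ^^^^^^^^^^^^^^^^
AttributeError: 'float' object has no attribute 'round'
```

```bash
sed -i 's/s\["width"\].round(4)/round(s["width"],4)/' h.py
python3 - <<'E'
from h import *
go(w(H,0.0,-0.03),0.256,H[2])
E
```

```text
tilt [-0.001  0.002 -1.   ] yaw 24.2 rz 6.37 x,y,z 10.67 -19.27 -0.03 pos [ 0.2455 -0.547   0.2553] F [-0.   0.6  0.3] w 0.0855 g 0.0 t 0.1
```

```bash
python3 -m inch '[{"rz":0.91},{"rz":0.91},{"rz":0.91},{"rz":0.91},{"rz":0.91},{"rz":0.91},{"rz":0.91},{"hand":0.2}]' 
python3 -m inch '[{"y":-0.96,"x":0.53},{"y":-0.96,"x":0.53},{"y":-0.96,"x":0.53},{"y":-0.96,"x":0.53},{"y":-0.96,"x":0.53},{"y":-0.96,"x":0.53},{"y":-0.96,"x":0.53},{"y":-0.96,"x":0.53}]'
python3 -m inch '[{"y":-0.96,"x":0.53},{"y":-0.96,"x":0.53},{"y":-0.96,"x":0.53},{"y":-0.96,"x":0.53},{"y":-0.96,"x":0.53},{"y":-0.96,"x":0.53},{"y":-0.96,"x":0.53},{"y":-0.96,"x":0.53}]'
python3 -m inch '[{"y":-0.96,"x":0.53},{"y":-0.96,"x":0.53},{"y":-0.96,"x":0.53},{"y":-0.96,"x":0.53},{},{}]'
python3 - <<'E'
from h import *
go(w(H,0.0,-0.03),0.256,H[2])
s=snapshot("wrist");cv2.imwrite("pics/w1.png",s["pixels"])
import pickle;pickle.dump(s,open("w1.pkl","wb"))
E
```

```text
tilt [-0.001  0.002 -1.   ] yaw 24.2 rz 6.37 x,y,z 10.67 -19.27 -0.03 pos [ 0.2455 -0.547   0.2553] F [-0.   0.6  0.3] w 0.0855 g 0.0 t 0.1invalid input
invalid input
invalid input
invalid input
```

View pics/w1.png

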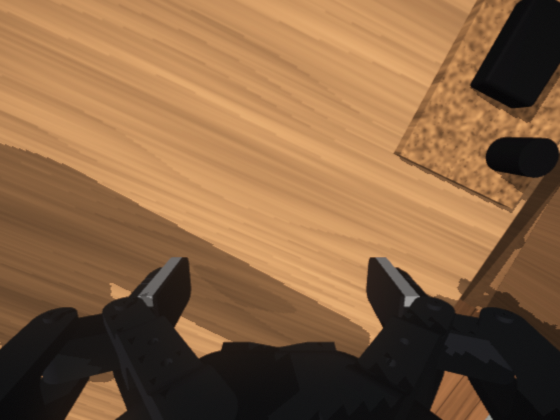

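The wrist picture shows only bare bench and the open fingers: the rows were refused, probably because each one needs every key.

```bash
python3 -m inch '[{"rx":0,"ry":0,"rz":0.91,"x":0,"y":0,"z":0,"hand":0.2},{"rx":0,"ry":0,"rz":0.91,"x":0,"y":0,"z":0,"hand":0.2},{"rx":0,"ry":0,"rz":0.91,"x":0,"y":0,"z":0,"hand":0.2},{"rx":0,"ry":0,"rz":0.91,"x":0,"y":0,"z":0,"hand":0.2},{"rx":0,"ry":0,"rz":0.91,"x":0,"y":0,"z":0,"hand":0.2},{"rx":0,"ry":0,"rz":0.91,"x":0,"y":0,"z":0,"hand":0.2},{"rx":0,"ry":0,"rz":0.91,"x":0,"y":0,"z":0,"hand":0.2}]' 40
python3 - <<'E'
from h import *
go(w(H,0.0,-0.03),0.256,H[2])
E
```

```text
time_s: 0.73
ee_pos: [0.2456, -0.5472, 0.2558]
tcp_rot: [0.998, -0.069, -0.0, -0.0]
ft_force: [-0.2, 0.1, -0.3]
width: 0.0342
grip_force: 0.0
tilt [-0.     0.001 -1.   ] yaw -7.9 rz -0.04 x,y,z 10.66 -19.29 -0.01 pos [ 0.2456 -0.5472  0.2558] F [-0.2  0.1 -0.3] w 0.0342 g 0.0 t 0.7333
```

```bash
python3 -m inch '[{"rx":0,"ry":0,"rz":0,"x":0.53,"y":-0.96,"z":0,"hand":1},{"rx":0,"ry":0,"rz":0,"x":0.53,"y":-0.96,"z":0,"hand":1},{"rx":0,"ry":0,"rz":0,"x":0.53,"y":-0.96,"z":0,"hand":1},{"rx":0,"ry":0,"rz":0,"x":0.53,"y":-0.96,"z":0,"hand":1},{"rx":0,"ry":0,"rz":0,"x":0.53,"y":-0.96,"z":0,"hand":1},{"rx":0,"ry":0,"rz":0,"x":0.53,"y":-0.96,"z":0,"hand":1},{"rx":0,"ry":0,"rz":0,"x":0.53,"y":-0.96,"z":0,"hand":1},{"rx":0,"ry":0,"rz":0,"x":0.53,"y":-0.96,"z":0,"hand":1}]' | tail -1
python3 -m inch '[{"rx":0,"ry":0,"rz":0,"x":0.53,"y":-0.96,"z":0,"hand":1},{"rx":0,"ry":0,"rz":0,"x":0.53,"y":-0.96,"z":0,"hand":1},{"rx":0,"ry":0,"rz":0,"x":0.53,"y":-0.96,"z":0,"hand":1},{"rx":0,"ry":0,"rz":0,"x":0.53,"y":-0.96,"z":0,"hand":1},{"rx":0,"ry":0,"rz":0,"x":0.53,"y":-0.96,"z":0,"hand":1},{"rx":0,"ry":0,"rz":0,"x":0.53,"y":-0.96,"z":0,"hand":1},{"rx":0,"ry":0,"rz":0,"x":0.53,"y":-0.96,"z":0,"hand":1},{"rx":0,"ry":0,"rz":0,"x":0,"y":0,"z":0,"hand":1}]' | tail -1
python3 - <<'E'
from h import *
go(w(H,0.069,-0.068),0.06,H[2])
s=snapshot("wrist");cv2.imwrite("pics/w2.png",s["pixels"])
import pickle;pickle.dump(s,open("w1.pkl","wb"))
E
```

```text
grip_force: 0.0
grip_force: 0.0
tilt [ 0.001  0.002 -1.   ] yaw -7.5 rz 0.03 x,y,z 6.1 -2.84 9.8 pos [ 0.4434 -0.2804  0.256 ] F [-0.2 -0.6 -0.9] w 0.0001 g 0.0 t 2.0667
```

View pics/w2.png

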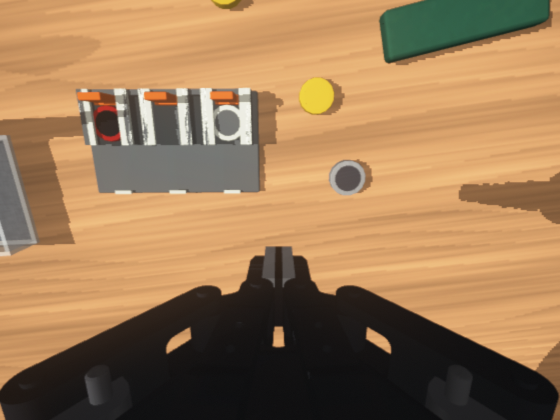

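The wrist view shows red in lane 2 (108,124), an empty lane 1, white in lane 0 (228,123) and one steel cap at (347,178). I'll measure the tabs and corners here.

Run:
```python
from h import *
import pickle
s=pickle.load(open("w1.pkl","rb"));P=pts(s);im=s["pixels"];hsv=cv2.cvtColor(im,cv2.COLOR_BGR2HSV)
print(hsv[97,88],hsv[96,160],hsv[170,180])
o=((hsv[...,0]<12)&(hsv[...,1]>215)&(hsv[...,2]>130)&(P[...,2]>.035)).astype(np.uint8)
n,l,st,ce=cv2.connectedComponentsWithStats(o)
def loc(F,X):
    a=np.radians(F[2]);d=np.array(X[:2])-F[:2];return (np.array([[np.cos(a),np.sin(a)],[-np.sin(a),np.cos(a)]])@d*1000).round(1)
for i in range(1,n):
    if st[i,4]>30:
        q=P[l==i];top=q[q[:,2]>np.percentile(q[:,2],50)];r=cv2.minAreaRect(q[:,:2].astype(np.float32))
        print(st[i],q[:,2].max().round(4),top.mean(0).round(4),loc(H,r[0]),np.round(r[1],4),loc(H,ray(s,*ce[i],.0505)))
z=P[...,2]
m=((z>.004)&(z<.06)).astype(np.uint8);m[:,300:]=0;m[:80]=0;m[:,:70]=0;m[240:]=0
n,l,st,_=cv2.connectedComponentsWithStats(m);i=1+st[1:,4].argmax();q=P[l==i]
q=q[q[:,2]<.03]; print("holder",cv2.minAreaRect(q[:,:2].astype(np.float32)))
led=P[150:188,110:255].reshape(-1,3);print("ledge z",np.median(led[:,2]))
# steel
m=((z>.006)&(z<.03)).astype(np.uint8);m[:,:310]=0;m[:140]=0;m[220:]=0;m[:,400:]=0
q=P[m>0];print("steel",np.median(q,0),cv2.minEnclosingCircle(q[:,:2].astype(np.float32)))
```

```text
[ 12 199 235] [ 12 196 236] [ 30   9 118]
holder ((0.5121699571609497, -0.16208261251449585), (0.20381399989128113, 0.12036121636629105), 82.80935668945312)
ledge z 0.008186700577651966
steel [ 0.44523959 -0.36508027  0.01348754] ((0.4442282021045685, -0.36563345789909363), 0.02201896160840988)
```

```bash
sed -i 's/^H=.*; B/H=[0.5123,-0.1626,-7.3]; B/' h.py
python3 - <<'E'
from h import *
go(w(H,0.072,-0.068),0.06,H[2])
E
```

```text
tilt [-0.     0.001 -1.   ] yaw -7.5 rz -0.04 x,y,z 6.3 -2.95 9.8 pos [ 0.4425 -0.2817  0.256 ] F [-0.1 -0.3 -0.4] w 0.0003 g 0.0 t 2.1167
```

```bash
python3 -m inch '[{"rx":0,"ry":0,"rz":0,"x":0.9,"y":-0.42,"z":0,"hand":1},{"rx":0,"ry":0,"rz":0,"x":0.9,"y":-0.42,"z":0,"hand":1},{"rx":0,"ry":0,"rz":0,"x":0.9,"y":-0.42,"z":0,"hand":1},{"rx":0,"ry":0,"rz":0,"x":0.9,"y":-0.42,"z":0.8,"hand":1},{"rx":0,"ry":0,"rz":0,"x":0.9,"y":-0.42,"z":0.8,"hand":1},{"rx":0,"ry":0,"rz":0,"x":0.9,"y":-0.42,"z":0.8,"hand":1},{"rx":0,"ry":0,"rz":0,"x":0.9,"y":-0.42,"z":0.8,"hand":1},{"rx":0,"ry":0,"rz":0,"x":0,"y":0,"z":0.8,"hand":1}]' | tail -1
python3 -m inch '[{"rx":0,"ry":0,"rz":0,"x":0,"y":0,"z":0.8,"hand":1},{"rx":0,"ry":0,"rz":0,"x":0,"y":0,"z":0.8,"hand":1},{"rx":0,"ry":0,"rz":0,"x":0,"y":0,"z":0,"hand":1}]' | tail -1
python3 - <<'E'
from h import *
go(w(H,0.072,-0.068),0.06,H[2])
s=snapshot("wrist");cv2.imwrite("pics/w3.png",s["pixels"])
E
```

```text
grip_force: 0.0
grip_force: 0.0
tilt [-0.006  0.003 -1.   ] yaw -7.7 rz -0.08 x,y,z 0.15 -0.14 3.98 pos [ 0.5718 -0.2415  0.1396] F [-1.1  0.2 -1. ] w -0.0002 g 0.0 t 3.0333
```

View pics/w3.png

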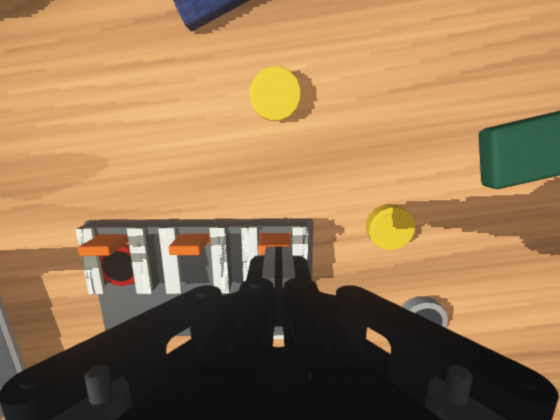

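The fingers (column 279) line up with the lane 0 tab (275,240). I'll check the tab's depth before going down.

```bash
cat >> h.py <<'E'
def loc(F,X):
    a=np.radians(F[2]);d=np.array(X)[...,:2]-F[:2];return d@np.array([[np.cos(a),-np.sin(a)],[np.sin(a),np.cos(a)]])*1000
E
python3 - <<'E'
from h import *
s=snapshot("wrist");P=pts(s);hsv=cv2.cvtColor(s["pixels"],cv2.COLOR_BGR2HSV)
o=((hsv[...,0]<14)&(hsv[...,1]>180)&(hsv[...,2]>120)&(P[...,2]>.04)&(P[...,2]<.06)).astype(np.uint8)
n,l,st,ce=cv2.connectedComponentsWithStats(o)
for i in range(1,n):
    if st[i,4]>60:
        q=P[l==i];t=q[q[:,2]>.048];L=loc(H,t)
        print(st[i],q[:,2].max(),np.percentile(L,[3,50,97],axis=0).round(1).tolist())
go(w(H,0.072,-0.068),0.06,H[2])
E
```

```text
[ 80 241  37  15 413] 0.052795919982707204 [[46.4, 57.6], [50.4, 67.7], [53.8, 79.3]]
[259 240  30  14 220] 0.052579179100986896 [[47.3, -76.8], [53.3, -59.6], [54.0, -55.7]]
[170 244  31  11 289] 0.053322076445196286 [[46.6, -9.9], [50.6, 0.3], [53.7, 10.9]]
tilt [-0.002  0.001 -1.   ] yaw -7.7 rz -0.08 x,y,z 0.06 -0.16 4.18 pos [ 0.5736 -0.2423  0.1436] F [ 0.6  0.2 -0.8] w -0.0 g 0.0 t 3.1333
```

```bash
python3 -m inch '[{"rx":0,"ry":0,"rz":0,"x":0.1,"y":-0.16,"z":0.8,"hand":1},{"rx":0,"ry":0,"rz":0,"x":0,"y":0,"z":0.8,"hand":1},{"rx":0,"ry":0,"rz":0,"x":0,"y":0,"z":0.8,"hand":1},{"rx":0,"ry":0,"rz":0,"x":0,"y":0,"z":0.8,"hand":1},{"rx":0,"ry":0,"rz":0,"x":0,"y":0,"z":0.8,"hand":1},{"rx":0,"ry":0,"rz":0,"x":0,"y":0,"z":0,"hand":1},{"rx":0,"ry":0,"rz":0,"x":0,"y":0,"z":0,"hand":1}]'
python3 -m inch '[{"rx":0,"ry":0,"rz":0,"x":-0.35,"y":0,"z":0,"hand":1},{"rx":0,"ry":0,"rz":0,"x":-0.35,"y":0,"z":0,"hand":1},{"rx":0,"ry":0,"rz":0,"x":-0.35,"y":0,"z":0,"hand":1},{"rx":0,"ry":0,"rz":0,"x":-0.35,"y":0,"z":0,"hand":1},{"rx":0,"ry":0,"rz":0,"x":-0.35,"y":0,"z":0,"hand":1},{"rx":0,"ry":0,"rz":0,"x":-0.35,"y":0,"z":0,"hand":1},{"rx":0,"ry":0,"rz":0,"x":0,"y":0,"z":0,"hand":1},{"rx":0,"ry":0,"rz":0,"x":0,"y":0,"z":0,"hand":1}]'
python3 - <<'E'
from h import *
go(w(H,0.017,-0.068),0.06,H[2])
E
```

```text
time_s: 3.72
ee_pos: [0.5767, -0.2393, 0.0649]
tcp_rot: [0.998, -0.067, -0.0, -0.0]
ft_force: [-0.8, -0.6, 0.2]
width: -0.0001
grip_force: 0.0
time_s: 4.38
ee_pos: [0.5351, -0.2334, 0.0647]
tcp_rot: [0.998, -0.067, 0.0, 0.0]
ft_force: [3.2, -1.1, 1.8]
width: 0.0
grip_force: 1.5
tilt [ 0.001 -0.    -1.   ] yaw -7.7 rz -0.08 x,y,z -0.73 0.03 0.23 pos [ 0.5351 -0.2334  0.0647] F [ 3.2 -1.1  1.8] w 0.0 g 1.5 t 4.3833
```

```bash
python3 -m inch '[{"rx":0,"ry":0,"rz":0,"x":-0.2,"y":0,"z":0,"hand":1},{"rx":0,"ry":0,"rz":0,"x":-0.2,"y":0,"z":0,"hand":1},{"rx":0,"ry":0,"rz":0,"x":-0.2,"y":0,"z":0,"hand":1},{"rx":0,"ry":0,"rz":0,"x":-0.13,"y":0,"z":0,"hand":1},{"rx":0,"ry":0,"rz":0,"x":0,"y":0,"z":0,"hand":1},{"rx":0,"ry":0,"rz":0,"x":0,"y":0,"z":0,"hand":1}]'
python3 - <<'E'
from h import *
go(w(H,0.017,-0.068),0.06,H[2])
s=snapshot("top");P=pts(s);cv2.imwrite("pics/t3.png",cv2.resize(s["pixels"][195:275,290:400],None,fx=5,fy=5))
E
```

```text
time_s: 4.88
ee_pos: [0.5207, -0.2314, 0.0644]
tcp_rot: [0.998, -0.067, 0.0, 0.0]
ft_force: [3.3, -2.3, 1.2]
width: 0.0
grip_force: 2.0
tilt [ 0. -0. -1.] yaw -7.7 rz -0.08 x,y,z -0.0 0.04 0.22 pos [ 0.5207 -0.2314  0.0644] F [ 3.3 -2.3  1.2] w 0.0 g 2.0 t 4.8833
```

View pics/t3.png

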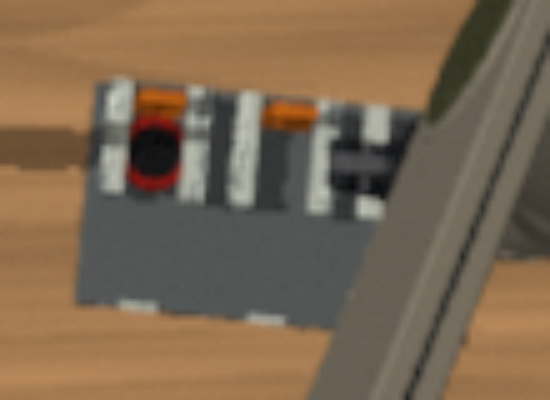

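The arm hides lane 0 in this view. I'll push on in small steps until the stop shows up in the force.

```bash
python3 -m inch '[{"rx":0,"ry":0,"rz":0,"x":-0.1,"y":0,"z":0,"hand":1},{"rx":0,"ry":0,"rz":0,"x":0,"y":0,"z":0,"hand":1},{"rx":0,"ry":0,"rz":0,"x":0,"y":0,"z":0,"hand":1}]' | sed -n '2p;4p'
python3 -m inch '[{"rx":0,"ry":0,"rz":0,"x":-0.07,"y":0,"z":0,"hand":1},{"rx":0,"ry":0,"rz":0,"x":0,"y":0,"z":0,"hand":1},{"rx":0,"ry":0,"rz":0,"x":0,"y":0,"z":0,"hand":1}]' | sed -n '2p;4p'
```

```text
ee_pos: [0.5194, -0.2312, 0.0644]
ft_force: [5.9, -1.9, 1.4]
ee_pos: [0.519, -0.2312, 0.0646]
ft_force: [12.3, -3.4, -3.0]
```

```bash
python3 -m inch '[{"rx":0,"ry":0,"rz":0,"x":0.6,"y":0,"z":0,"hand":1},{"rx":0,"ry":0,"rz":0,"x":0.8,"y":0,"z":0,"hand":1},{"rx":0,"ry":0,"rz":0,"x":0.8,"y":0,"z":0,"hand":1},{"rx":0,"ry":0,"rz":0,"x":0.8,"y":0,"z":0,"hand":1},{"rx":0,"ry":0,"rz":0,"x":0,"y":0,"z":-0.5,"hand":1},{"rx":0,"ry":0,"rz":0,"x":0,"y":0,"z":-1,"hand":1},{"rx":0,"ry":0,"rz":0,"x":0,"y":0,"z":-1,"hand":1},{"rx":0,"ry":0,"rz":0,"x":0,"y":0,"z":-1,"hand":0}]' | sed -n '2p;4p'
python3 -m inch '[{"rx":0,"ry":0,"rz":0,"x":-0.9,"y":0,"z":-1,"hand":-0.4},{"rx":0,"ry":0,"rz":0,"x":-0.9,"y":0,"z":-1,"hand":-0.4},{"rx":0,"ry":0,"rz":0,"x":-0.9,"y":0,"z":-0.5,"hand":-0.4},{"rx":0,"ry":0,"rz":0,"x":-0.9,"y":0,"z":0,"hand":-0.4},{"rx":0,"ry":0,"rz":0,"x":-0.9,"y":0,"z":0,"hand":-0.4},{"rx":0,"ry":0,"rz":0,"x":-0.9,"y":0,"z":0,"hand":-0.4},{"rx":0,"ry":0,"rz":0,"x":-0.9,"y":0,"z":0,"hand":-0.4},{"rx":0,"ry":0,"rz":0,"x":-0.9,"y":0,"z":0,"hand":-0.4}]' | sed -n '2p;4p'
python3 -m inch '[{"rx":0,"ry":0,"rz":0,"x":-0.9,"y":0,"z":0,"hand":-0.4},{"rx":0,"ry":0,"rz":0,"x":-0.7,"y":0,"z":0,"hand":-0.4},{"rx":0,"ry":0,"rz":0,"x":0,"y":0,"z":0,"hand":-0.4}]' | sed -n '2p;4p'
python3 - <<'E'
from h import *
go(w(H,-0.025,-0.068),0.035,H[2])
s=snapshot("wrist");cv2.imwrite("pics/w4.png",s["pixels"])
import pickle;pickle.dump(s,open("w4.pkl","wb"))
E
```

```text
ee_pos: [0.575, -0.238, 0.1334]
ft_force: [0.8, -0.6, -0.2]
ee_pos: [0.4318, -0.2187, 0.1832]
ft_force: [-0.1, 0.3, 1.1]
ee_pos: [0.3994, -0.2143, 0.1831]
ft_force: [-0.5, 0.3, 0.0]
tilt [-0.004  0.002 -1.   ] yaw -7.7 rz -0.08 x,y,z 4.02 0.12 7.4 pos [ 0.3994 -0.2143  0.1831] F [-0.5  0.3  0. ] w 0.0597 g 0.0 t 7.0167
```

View pics/w4.png

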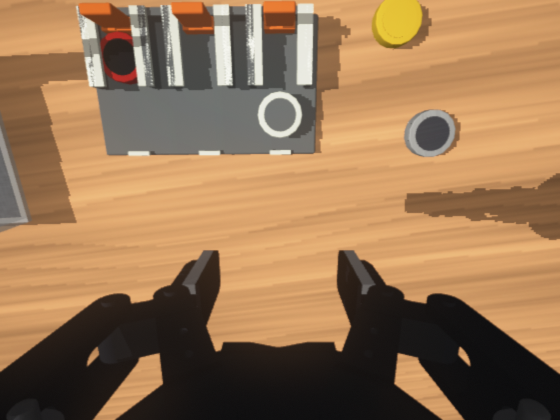

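White is ejected onto the ledge, at pixel (280,113). I'll measure its centre.

```bash
cat >> h.py <<'E'
def disc(s,u,v,r,zlo,zhi):
    P=pts(s);z=P[...,2];m=np.zeros(z.shape,np.uint8);cv2.circle(m,(u,v),r,1,-1)
    q=P[(m>0)&(z>zlo)&(z<zhi)];c,R=cv2.minEnclosingCircle(q[:,:2].astype(np.float32))
    print("disc",np.round(c,4),round(R,4),"ztop",np.median(q[:,2]).round(4),"mean",q.mean(0).round(4));return c
E
python3 - <<'E'
from h import *
import pickle
s=pickle.load(open("w4.pkl","rb"));c=disc(s,280,113,26,.017,.027);print(loc(H,c))
go(c,0.037,H[2])
disc(s,431,132,32,.006,.02)
E
```

```text
disc [ 0.4795 -0.2261] 0.02 ztop 0.0226 mean [ 0.4797 -0.2261  0.0226]
[-24.47513037 -67.13725226]
tilt [-0.002  0.001 -1.   ] yaw -7.7 rz -0.09 x,y,z 3.97 0.06 7.32 pos [ 0.4008 -0.2147  0.1835] F [-0.   0.4  2. ] w 0.0598 g 0.0 t 7.0667
disc [ 0.4442 -0.3653] 0.0221 ztop 0.0136 mean [ 0.4446 -0.364   0.0134]
```

```bash
python3 -m inch '[{"rx":0,"ry":0,"rz":-0.09,"x":0.8,"y":0.06,"z":0,"hand":-0.4},{"rx":0,"ry":0,"rz":0,"x":0.8,"y":0,"z":0,"hand":-0.4},{"rx":0,"ry":0,"rz":0,"x":0.8,"y":0,"z":0.6,"hand":-0.4},{"rx":0,"ry":0,"rz":0,"x":0.8,"y":0,"z":0.8,"hand":-0.4},{"rx":0,"ry":0,"rz":0,"x":0.77,"y":0,"z":0.8,"hand":-0.4},{"rx":0,"ry":0,"rz":0,"x":0,"y":0,"z":0.8,"hand":-0.4},{"rx":0,"ry":0,"rz":0,"x":0,"y":0,"z":0.8,"hand":-0.4},{"rx":0,"ry":0,"rz":0,"x":0,"y":0,"z":0.8,"hand":-0.4}]' | sed -n '2p;4p'
python3 -m inch '[{"rx":0,"ry":0,"rz":0,"x":0,"y":0,"z":0.8,"hand":-0.4},{"rx":0,"ry":0,"rz":0,"x":0,"y":0,"z":0.8,"hand":-0.4},{"rx":0,"ry":0,"rz":0,"x":0,"y":0,"z":0,"hand":-0.4},{"rx":0,"ry":0,"rz":0,"x":0,"y":0,"z":0,"hand":-0.4}]' | sed -n '2p;4p'
python3 - <<'E'
from h import *
go([0.4796,-0.2261],0.037,H[2])
E
```

```text
ee_pos: [0.4813, -0.2262, 0.0907]
ft_force: [-0.1, -0.4, 0.5]
ee_pos: [0.4803, -0.2259, 0.059]
ft_force: [-0.6, 0.2, 0.4]
tilt [-0.003  0.002 -1.   ] yaw -7.2 rz 0.02 x,y,z -0.03 0.01 1.1 pos [ 0.4803 -0.2259  0.059 ] F [-0.6  0.2  0.4] w 0.0599 g 0.0 t 8.0667
```

```bash
python3 -m inch '[{"rx":0,"ry":0,"rz":0,"x":0,"y":0,"z":0.5,"hand":-0.4},{"rx":0,"ry":0,"rz":0,"x":0,"y":0,"z":0.5,"hand":-0.4},{"rx":0,"ry":0,"rz":0,"x":0,"y":0,"z":0.1,"hand":-0.4},{"rx":0,"ry":0,"rz":0,"x":0,"y":0,"z":0,"hand":-0.4},{"rx":0,"ry":0,"rz":0,"x":0,"y":0,"z":0,"hand":0.2}]' 40 | sed -n '2p;4p'
python3 -m inch '[{"rx":0,"ry":0,"rz":0,"x":0,"y":0,"z":0,"hand":0.4},{"rx":0,"ry":0,"rz":0,"x":0,"y":0,"z":0,"hand":0.4},{"rx":0,"ry":0,"rz":0,"x":0,"y":0,"z":0,"hand":0.4},{"rx":0,"ry":0,"rz":0,"x":0,"y":0,"z":0,"hand":0.4}]' 40
python3 -m inch '[{"rx":0,"ry":0,"rz":0,"x":0,"y":0,"z":-0.5,"hand":0.4},{"rx":0,"ry":0,"rz":0,"x":0,"y":0,"z":-1,"hand":0.4},{"rx":0,"ry":0,"rz":0,"x":0,"y":0,"z":-1,"hand":0.4},{"rx":0,"ry":0,"rz":0,"x":0,"y":0,"z":-1,"hand":0.4},{"rx":0,"ry":0,"rz":0,"x":0,"y":0,"z":-1,"hand":0.4},{"rx":0,"ry":0,"rz":0,"x":0,"y":0,"z":0,"hand":0.4}]'
python3 - <<'E'
from h import *
go(w(B,-0.015,-0.07),0.15,B[2])
E
```

```text
ee_pos: [0.481, -0.2267, 0.0383]
ft_force: [0.1, 1.3, 0.0]
time_s: 8.82
ee_pos: [0.4816, -0.227, 0.039]
tcp_rot: [0.998, -0.063, 0.001, 0.0]
ft_force: [-0.4, 0.8, 3.3]
width: 0.0376
grip_force: 40.4
time_s: 9.32
ee_pos: [0.4834, -0.2281, 0.1337]
tcp_rot: [0.998, -0.063, 0.003, 0.002]
ft_force: [-0.0, -0.9, -0.0]
width: 0.0376
grip_force: 40.1
tilt [ 0.006 -0.004 -1.   ] yaw -7.2 rz -0.53 x,y,z -2.06 -15.92 -0.82 pos [ 0.4834 -0.2281  0.1337] F [-0.  -0.9 -0. ] w 0.0376 g 40.1 t 9.3167
```

```bash
python3 -m inch '[{"rx":0,"ry":0,"rz":-0.27,"x":-0.1,"y":-0.5,"z":-0.5,"hand":0.4},{"rx":0,"ry":0,"rz":-0.27,"x":-0.14,"y":-0.9,"z":-0.4,"hand":0.4},{"rx":0,"ry":0,"rz":0,"x":-0.14,"y":-0.95,"z":0,"hand":0.4},{"rx":0,"ry":0,"rz":0,"x":-0.14,"y":-0.95,"z":0,"hand":0.4},{"rx":0,"ry":0,"rz":0,"x":-0.14,"y":-0.95,"z":0,"hand":0.4},{"rx":0,"ry":0,"rz":0,"x":-0.14,"y":-0.95,"z":0,"hand":0.4},{"rx":0,"ry":0,"rz":0,"x":-0.14,"y":-0.95,"z":0,"hand":0.4},{"rx":0,"ry":0,"rz":0,"x":-0.14,"y":-0.95,"z":0,"hand":0.4}]' | sed -n '2p;5,6p'
python3 -m inch '[{"rx":0,"ry":0,"rz":0,"x":-0.14,"y":-0.95,"z":0,"hand":0.4},{"rx":0,"ry":0,"rz":0,"x":-0.14,"y":-0.95,"z":0,"hand":0.4},{"rx":0,"ry":0,"rz":0,"x":-0.14,"y":-0.95,"z":0,"hand":0.4},{"rx":0,"ry":0,"rz":0,"x":-0.14,"y":-0.95,"z":0,"hand":0.4},{"rx":0,"ry":0,"rz":0,"x":-0.14,"y":-0.95,"z":0,"hand":0.4},{"rx":0,"ry":0,"rz":0,"x":-0.14,"y":-0.95,"z":0,"hand":0.4},{"rx":0,"ry":0,"rz":0,"x":-0.14,"y":-0.95,"z":0,"hand":0.4},{"rx":0,"ry":0,"rz":0,"x":-0.14,"y":-0.95,"z":0,"hand":0.4}]' | sed -n '2p;5,6p'
python3 -m inch '[{"rx":0,"ry":0,"rz":0,"x":0,"y":0,"z":0,"hand":0.4},{"rx":0,"ry":0,"rz":0,"x":0,"y":0,"z":0,"hand":0.4}]' | sed -n '5,6p'
python3 - <<'E'
from h import *
go(w(B,-0.025,-0.065),0.04,B[2])
s=snapshot("wrist");cv2.imwrite("pics/w5.png",s["pixels"])
s=snapshot("top");P=pts(s);z=P[...,2];m=(z>.004)&(z<.055);m[:,:165]=0;m[:,275:]=0;m[:215]=0;m[285:]=0
print(cv2.minAreaRect(P[m][:,:2].astype(np.float32)))
E
```

```text
ee_pos: [0.4706, -0.0817, 0.1458]
width: 0.0377
grip_force: 40.2
ee_pos: [0.4601, 0.0713, 0.1458]
width: 0.0376
grip_force: 40.2
width: 0.0375
grip_force: 40.2
tilt [-0.001 -0.    -1.   ] yaw -4.4 rz 0.05 x,y,z -0.21 -1.36 5.29 pos [0.4604 0.0709 0.1459] F [ 0.1  0.5 -1.1] w 0.0375 g 40.2 t 10.8167
((0.5504012107849121, 0.19746354222297668), (0.16024382412433624, 0.3071630895137787), 31.182600021362305)
```

View pics/w5.png

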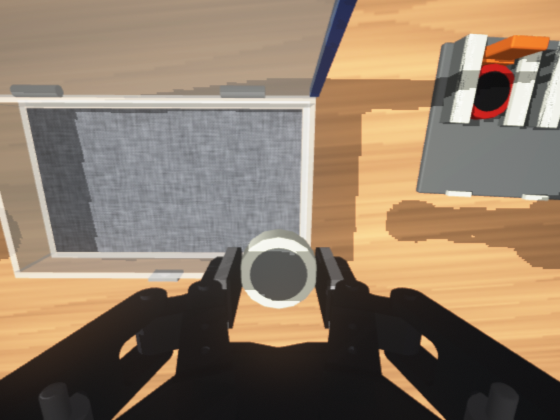

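The cap is held above the box's front right. I'll check the box pose by casting two rim corners, (315,98) and (15,277), and the mat corners.

Run:
```python
from h import *
s=snapshot("wrist")
for u,v,h in[(315,98,.045),(15,277,.045),(303,108,.045),(52,252,.005),(301,250,.005)]:
    print(u,v,loc(B,ray(s,u,v,h)).round(1))
```

```text
315 98 [  69.  -118.4]
15 277 [-68.6 121.7]
303 108 [  62.4 -110.3]
52 252 [-63.6 120. ]
301 250 [ -61.2 -114.7]
```

```bash
python3 -m inch '[{"rx":0,"ry":0,"rz":0,"x":-0.2,"y":-0.7,"z":0,"hand":0.4},{"rx":0,"ry":0,"rz":0,"x":0,"y":-0.7,"z":0.3,"hand":0.4},{"rx":0,"ry":0,"rz":0,"x":0,"y":0,"z":0.8,"hand":0.4},{"rx":0,"ry":0,"rz":0,"x":0,"y":0,"z":0.8,"hand":0.4},{"rx":0,"ry":0,"rz":0,"x":0,"y":0,"z":0.8,"hand":0.4},{"rx":0,"ry":0,"rz":0,"x":0,"y":0,"z":0.8,"hand":0.4},{"rx":0,"ry":0,"rz":0,"x":0,"y":0,"z":0.8,"hand":0.4},{"rx":0,"ry":0,"rz":0,"x":0,"y":0,"z":0,"hand":0.4}]' | sed -n '2p;4,6p'
python3 - <<'E'
from h import *
go(w(B,-0.025,-0.065),0.038,B[2])
E
```

```text
ee_pos: [0.457, 0.097, 0.057]
ft_force: [-1.4, -0.0, -1.6]
width: 0.0378
grip_force: 40.2
tilt [-0.006 -0.001 -1.   ] yaw -4.6 rz 0.0 x,y,z 0.06 -0.07 0.95 pos [0.457 0.097 0.057] F [-1.4 -0.  -1.6] w 0.0378 g 40.2 t 11.6333
```

```bash
python3 -m inch '[{"rx":0,"ry":0,"rz":0,"x":0,"y":0,"z":0.45,"hand":0.4},{"rx":0,"ry":0,"rz":0,"x":0,"y":0,"z":0.45,"hand":0.4},{"rx":0,"ry":0,"rz":0,"x":0,"y":0,"z":0,"hand":0.4},{"rx":0,"ry":0,"rz":0,"x":0,"y":0,"z":0,"hand":-0.15},{"rx":0,"ry":0,"rz":0,"x":0,"y":0,"z":0,"hand":-0.15},{"rx":0,"ry":0,"rz":0,"x":0,"y":0,"z":0,"hand":-0.15},{"rx":0,"ry":0,"rz":0,"x":0,"y":0,"z":0,"hand":-0.15},{"rx":0,"ry":0,"rz":0,"x":0,"y":0,"z":0,"hand":-0.15}]' | sed -n '2p;4,6p'
python3 -m inch '[{"rx":0,"ry":0,"rz":0,"x":0,"y":0,"z":-0.6,"hand":-0.15},{"rx":0,"ry":0,"rz":0,"x":0,"y":0,"z":-1,"hand":-0.15},{"rx":0,"ry":0,"rz":0,"x":0,"y":0,"z":-1,"hand":-0.15},{"rx":0,"ry":0,"rz":0,"x":0,"y":0,"z":-1,"hand":1},{"rx":0,"ry":0,"rz":0,"x":0,"y":0,"z":-1,"hand":1},{"rx":0,"ry":0,"rz":0,"x":0,"y":0,"z":-0.6,"hand":1},{"rx":0,"ry":0,"rz":0,"x":0,"y":0,"z":0,"hand":1}]' | sed -n '2p;4,6p'
python3 - <<'E'
from h import *
s=snapshot("top");c=disc(s,246,255,14,.014,.026);print(loc(B,c))
go(w(H,0.071,0.068),0.16,H[2])
E
```

```text
ee_pos: [0.46, 0.0982, 0.0428]
ft_force: [-0.4, 0.2, 0.1]
width: 0.049
grip_force: 0.0
ee_pos: [0.4616, 0.0984, 0.1496]
ft_force: [0.6, -0.2, 0.4]
width: 0.0009
grip_force: 0.0
disc [0. 0.] 0.0 ztop nan mean [nan nan nan]
[-473.99841552 -199.85792974]
tilt [ 0.003  0.    -1.   ] yaw -4.5 rz 0.55 x,y,z 7.77 9.21 -0.62 pos [0.4607 0.0983 0.1477] F [-0.6 -1.2 -1. ] w 0.0002 g 0.0 t 12.9333
  return _methods._mean(a, axis=axis, dtype=dtype,
  ret = ret.dtype.type(ret / rcount)
h.py:30: RuntimeWarning: Mean of empty slice.
  print("disc",np.round(c,4),round(R,4),"ztop",np.median(q[:,2]).round(4),"mean",q.mean(0).round(4));return c
  ret = um.true_divide(
```

```bash
python3 -m inch '[{"rx":0,"ry":0,"rz":0.28,"x":0,"y":0.9,"z":0,"hand":1},{"rx":0,"ry":0,"rz":0.27,"x":0,"y":0.9,"z":0,"hand":1},{"rx":0,"ry":0,"rz":0,"x":0,"y":0.9,"z":0,"hand":1},{"rx":0,"ry":0,"rz":0,"x":0,"y":0.9,"z":0,"hand":1},{"rx":0,"ry":0,"rz":0,"x":0.9,"y":0.95,"z":0,"hand":1},{"rx":0,"ry":0,"rz":0,"x":0.9,"y":0.95,"z":0,"hand":1},{"rx":0,"ry":0,"rz":0,"x":0.9,"y":0.95,"z":0,"hand":1},{"rx":0,"ry":0,"rz":0,"x":0.9,"y":0.95,"z":0,"hand":1}]' | sed -n '2p'
python3 -m inch '[{"rx":0,"ry":0,"rz":0,"x":0.9,"y":0.95,"z":0,"hand":1},{"rx":0,"ry":0,"rz":0,"x":0.9,"y":0.86,"z":0,"hand":1},{"rx":0,"ry":0,"rz":0,"x":0.9,"y":0,"z":0,"hand":1},{"rx":0,"ry":0,"rz":0,"x":0.9,"y":0,"z":0,"hand":1},{"rx":0,"ry":0,"rz":0,"x":0.57,"y":0,"z":0,"hand":1},{"rx":0,"ry":0,"rz":0,"x":0,"y":0,"z":0,"hand":1}]' | sed -n '2p'
python3 - <<'E'
from h import *
go(w(H,0.071,0.068),0.062,H[2])
E
```

```text
ee_pos: [0.513, -0.0588, 0.1442]
ee_pos: [0.5922, -0.1047, 0.144]
tilt [-0.002  0.001 -1.   ] yaw -7.3 rz -0.0 x,y,z -0.05 -0.02 4.1 pos [ 0.5922 -0.1047  0.144 ] F [ 0.1  0.4 -0.8] w -0.0004 g 0.0 t 14.1
```

```bash
python3 -m inch '[{"rx":0,"ry":0,"rz":0,"x":0,"y":0,"z":0.8,"hand":1},{"rx":0,"ry":0,"rz":0,"x":0,"y":0,"z":0.8,"hand":1},{"rx":0,"ry":0,"rz":0,"x":0,"y":0,"z":0.8,"hand":1},{"rx":0,"ry":0,"rz":0,"x":0,"y":0,"z":0.8,"hand":1},{"rx":0,"ry":0,"rz":0,"x":0,"y":0,"z":0.8,"hand":1},{"rx":0,"ry":0,"rz":0,"x":0,"y":0,"z":0,"hand":1},{"rx":0,"ry":0,"rz":0,"x":0,"y":0,"z":0,"hand":1}]' | sed -n '2p;4p'
python3 -m inch '[{"rx":0,"ry":0,"rz":0,"x":-0.35,"y":0,"z":0,"hand":1},{"rx":0,"ry":0,"rz":0,"x":-0.35,"y":0,"z":0,"hand":1},{"rx":0,"ry":0,"rz":0,"x":-0.35,"y":0,"z":0,"hand":1},{"rx":0,"ry":0,"rz":0,"x":-0.35,"y":0,"z":0,"hand":1},{"rx":0,"ry":0,"rz":0,"x":-0.35,"y":0,"z":0,"hand":1},{"rx":0,"ry":0,"rz":0,"x":-0.35,"y":0,"z":0,"hand":1},{"rx":0,"ry":0,"rz":0,"x":-0.2,"y":0,"z":0,"hand":1},{"rx":0,"ry":0,"rz":0,"x":0,"y":0,"z":0,"hand":1}]' | sed -n '2p;4p'
python3 - <<'E'
from h import *
go(w(H,0.016,0.068),0.062,H[2])
E
```

```text
ee_pos: [0.5894, -0.1038, 0.0641]
ft_force: [0.4, 0.4, 0.4]
ee_pos: [0.5458, -0.0986, 0.067]
ft_force: [2.6, -0.8, 2.9]
tilt [ 0.001 -0.    -1.   ] yaw -7.3 rz 0.0 x,y,z -0.45 -0.01 0.25 pos [ 0.5458 -0.0986  0.067 ] F [ 2.6 -0.8  2.9] w 0.0001 g 1.7 t 15.35
```

```bash
python3 -m inch '[{"rx":0,"ry":0,"rz":0,"x":-0.2,"y":0,"z":0.1,"hand":1},{"rx":0,"ry":0,"rz":0,"x":-0.2,"y":0,"z":0,"hand":1},{"rx":0,"ry":0,"rz":0,"x":-0.05,"y":0,"z":0,"hand":1},{"rx":0,"ry":0,"rz":0,"x":0,"y":0,"z":0,"hand":1},{"rx":0,"ry":0,"rz":0,"x":0,"y":0,"z":0,"hand":1}]' | sed -n '2p;4p'
python3 -m inch '[{"rx":0,"ry":0,"rz":0,"x":-0.12,"y":0,"z":0,"hand":1},{"rx":0,"ry":0,"rz":0,"x":0,"y":0,"z":0,"hand":1},{"rx":0,"ry":0,"rz":0,"x":0,"y":0,"z":0,"hand":1}]' | sed -n '2p;4p'
```

```text
ee_pos: [0.5371, -0.0975, 0.0643]
ft_force: [4.5, -0.5, 2.8]
ee_pos: [0.5361, -0.0974, 0.0645]
ft_force: [11.7, -1.7, -3.3]
```

```bash
python3 -m inch '[{"rx":0,"ry":0,"rz":0,"x":0.6,"y":0,"z":0,"hand":1},{"rx":0,"ry":0,"rz":0,"x":0.8,"y":0,"z":0,"hand":1},{"rx":0,"ry":0,"rz":0,"x":0.8,"y":0,"z":0,"hand":1},{"rx":0,"ry":0,"rz":0,"x":0.8,"y":0,"z":0,"hand":1},{"rx":0,"ry":0,"rz":0,"x":0,"y":0,"z":-0.5,"hand":1},{"rx":0,"ry":0,"rz":0,"x":0,"y":0,"z":-1,"hand":1},{"rx":0,"ry":0,"rz":0,"x":0,"y":0,"z":-1,"hand":1},{"rx":0,"ry":0,"rz":0,"x":0,"y":0,"z":-1,"hand":0}]' | sed -n '2p;4p'
python3 -m inch '[{"rx":0,"ry":0,"rz":0,"x":-0.9,"y":0,"z":-1,"hand":-0.4},{"rx":0,"ry":0,"rz":0,"x":-0.9,"y":0,"z":-1,"hand":-0.4},{"rx":0,"ry":0,"rz":0,"x":-0.9,"y":0,"z":-0.5,"hand":-0.4},{"rx":0,"ry":0,"rz":0,"x":-0.9,"y":0,"z":0,"hand":-0.4},{"rx":0,"ry":0,"rz":0,"x":-0.9,"y":0,"z":0,"hand":-0.4},{"rx":0,"ry":0,"rz":0,"x":-0.9,"y":0,"z":0,"hand":-0.4},{"rx":0,"ry":0,"rz":0,"x":-0.9,"y":0,"z":0,"hand":-0.4},{"rx":0,"ry":0,"rz":0,"x":-0.9,"y":0,"z":0,"hand":-0.4}]' | sed -n '2p;4p'
python3 -m inch '[{"rx":0,"ry":0,"rz":0,"x":-0.9,"y":0,"z":0,"hand":-0.4},{"rx":0,"ry":0,"rz":0,"x":-0.7,"y":0,"z":0,"hand":-0.4},{"rx":0,"ry":0,"rz":0,"x":0,"y":0,"z":0,"hand":-0.4}]' | sed -n '2p;4p'
python3 - <<'E'
from h import *
s=snapshot("wrist");cv2.imwrite("pics/w6.png",s["pixels"])
u,v=px(s,[*w(H,-.025,.068),.022]).astype(int);print(u,v)
c=disc(s,u,v,34,.017,.027);print(loc(H,c))
go(c,0.039,H[2])
P=pts(s);z=P[...,2];L=loc(B,P)
m=(z>.014)&(z<.026)&(abs(L[...,0])<60)&(abs(L[...,1])<110);print("in box",m.sum(),np.median(L[m],0) if m.any() else 0)
E
```

```text
ee_pos: [0.5923, -0.1042, 0.1335]
ft_force: [0.7, -0.2, 0.5]
ee_pos: [0.449, -0.0859, 0.1832]
ft_force: [-0.9, -1.0, 0.4]
ee_pos: [0.4165, -0.0817, 0.183]
ft_force: [0.4, 0.4, -0.2]
278 115
disc [ 0.4965 -0.0912] 0.02 ztop 0.0226 mean [ 0.4968 -0.0912  0.0226]
[-24.70482034  68.7688505 ]
tilt [-0.002  0.001 -1.   ] yaw -7.3 rz 0.0 x,y,z 3.95 -0.04 7.23 pos [ 0.418  -0.082   0.1835] F [ 0.4 -0.5  0.6] w 0.0596 g 0.0 t 17.65
in box 1385 [-25.39046336 -67.51820356]
```

View pics/w6.png

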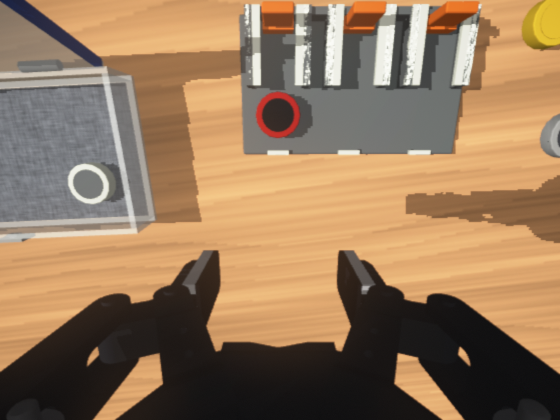

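White lies in the box at (92,184) and red is ejected at (278,115). Picking red next.

```bash
python3 -m inch '[{"rx":0,"ry":0,"rz":0,"x":0.8,"y":-0.04,"z":0,"hand":-0.4},{"rx":0,"ry":0,"rz":0,"x":0.8,"y":0,"z":0,"hand":-0.4},{"rx":0,"ry":0,"rz":0,"x":0.8,"y":0,"z":0.6,"hand":-0.4},{"rx":0,"ry":0,"rz":0,"x":0.8,"y":0,"z":0.8,"hand":-0.4},{"rx":0,"ry":0,"rz":0,"x":0.75,"y":0,"z":0.8,"hand":-0.4},{"rx":0,"ry":0,"rz":0,"x":0,"y":0,"z":0.8,"hand":-0.4},{"rx":0,"ry":0,"rz":0,"x":0,"y":0,"z":0.8,"hand":-0.4},{"rx":0,"ry":0,"rz":0,"x":0,"y":0,"z":0.8,"hand":-0.4}]' | sed -n '2p;4p'
python3 -m inch '[{"rx":0,"ry":0,"rz":0,"x":0,"y":0,"z":0.8,"hand":-0.4},{"rx":0,"ry":0,"rz":0,"x":0,"y":0,"z":0.8,"hand":-0.4},{"rx":0,"ry":0,"rz":0,"x":0,"y":0,"z":0.5,"hand":-0.4},{"rx":0,"ry":0,"rz":0,"x":0,"y":0,"z":0.2,"hand":-0.4},{"rx":0,"ry":0,"rz":0,"x":0,"y":0,"z":0,"hand":-0.4},{"rx":0,"ry":0,"rz":0,"x":0,"y":0,"z":0,"hand":-0.4}]' | sed -n '2p;4p'
python3 - <<'E'
from h import *
go([.4965,-.0912],0.037,H[2])
E
```

```text
ee_pos: [0.4983, -0.0915, 0.0907]
ft_force: [-0.4, -0.3, 0.7]
ee_pos: [0.4984, -0.0917, 0.0466]
ft_force: [-0.5, -0.7, 0.6]
tilt [ 0.  0. -1.] yaw -7.3 rz 0.0 x,y,z -0.1 -0.01 0.48 pos [ 0.4984 -0.0917  0.0466] F [-0.5 -0.7  0.6] w 0.0596 g 0.0 t 18.8167
```

```bash
python3 -m inch '[{"rx":0,"ry":0,"rz":0,"x":-0.1,"y":0,"z":0.3,"hand":-0.4},{"rx":0,"ry":0,"rz":0,"x":0,"y":0,"z":0.18,"hand":-0.4},{"rx":0,"ry":0,"rz":0,"x":0,"y":0,"z":0,"hand":-0.4},{"rx":0,"ry":0,"rz":0,"x":0,"y":0,"z":0,"hand":0.4},{"rx":0,"ry":0,"rz":0,"x":0,"y":0,"z":0,"hand":0.4},{"rx":0,"ry":0,"rz":0,"x":0,"y":0,"z":0,"hand":0.4},{"rx":0,"ry":0,"rz":0,"x":0,"y":0,"z":0,"hand":0.4},{"rx":0,"ry":0,"rz":0,"x":0,"y":0,"z":0,"hand":0.4}]' 40 | sed -n '2p;4,6p'
python3 -m inch '[{"rx":0,"ry":0,"rz":0,"x":0,"y":0,"z":-0.5,"hand":0.4},{"rx":0,"ry":0,"rz":0,"x":0,"y":0,"z":-1,"hand":0.4},{"rx":0,"ry":0,"rz":0,"x":0,"y":0,"z":-1,"hand":0.4},{"rx":0,"ry":0,"rz":0,"x":0,"y":0,"z":-1,"hand":0.4},{"rx":0,"ry":0,"rz":0,"x":0,"y":0,"z":-1,"hand":0.4},{"rx":0,"ry":0,"rz":0,"x":0,"y":0,"z":-0.7,"hand":0.4},{"rx":0,"ry":0,"rz":0,"x":0,"y":0,"z":0,"hand":0.4}]' | sed -n '2p;4,6p'
python3 - <<'E'
from h import *
go(w(B,-0.025,0.065),0.15,B[2])
E
```

```text
ee_pos: [0.4965, -0.0915, 0.0372]
ft_force: [-0.3, 0.4, 4.9]
width: 0.0377
grip_force: 40.4
ee_pos: [0.4983, -0.092, 0.1449]
ft_force: [0.3, -0.5, 0.9]
width: 0.0378
grip_force: 40.2
tilt [ 0.006 -0.002 -1.   ] yaw -7.3 rz -0.54 x,y,z -2.75 -15.83 -0.25 pos [ 0.4983 -0.092   0.1449] F [ 0.3 -0.5  0.9] w 0.0378 g 40.2 t 20.0667
```

```bash
python3 -m inch '[{"rx":0,"ry":0,"rz":-0.27,"x":-0.17,"y":-0.6,"z":-0.3,"hand":0.4},{"rx":0,"ry":0,"rz":-0.27,"x":-0.17,"y":-0.9,"z":0,"hand":0.4},{"rx":0,"ry":0,"rz":0,"x":-0.17,"y":-0.95,"z":0,"hand":0.4},{"rx":0,"ry":0,"rz":0,"x":-0.17,"y":-0.95,"z":0,"hand":0.4},{"rx":0,"ry":0,"rz":0,"x":-0.17,"y":-0.95,"z":0,"hand":0.4},{"rx":0,"ry":0,"rz":0,"x":-0.17,"y":-0.95,"z":0,"hand":0.4},{"rx":0,"ry":0,"rz":0,"x":-0.17,"y":-0.95,"z":0,"hand":0.4},{"rx":0,"ry":0,"rz":0,"x":-0.17,"y":-0.95,"z":0,"hand":0.4}]' | sed -n '2p;5,6p'
python3 -m inch '[{"rx":0,"ry":0,"rz":0,"x":-0.17,"y":-0.95,"z":0,"hand":0.4},{"rx":0,"ry":0,"rz":0,"x":-0.17,"y":-0.95,"z":0,"hand":0.4},{"rx":0,"ry":0,"rz":0,"x":-0.17,"y":-0.95,"z":0,"hand":0.4},{"rx":0,"ry":0,"rz":0,"x":-0.17,"y":-0.95,"z":0,"hand":0.4},{"rx":0,"ry":0,"rz":0,"x":-0.17,"y":-0.95,"z":0,"hand":0.4},{"rx":0,"ry":0,"rz":0,"x":-0.17,"y":-0.95,"z":0,"hand":0.4},{"rx":0,"ry":0,"rz":0,"x":-0.17,"y":-0.95,"z":0,"hand":0.4},{"rx":0,"ry":0,"rz":0,"x":-0.17,"y":-0.95,"z":0,"hand":0.4}]' | sed -n '2p;5,6p'
python3 -m inch '[{"rx":0,"ry":0,"rz":0,"x":0,"y":0,"z":0,"hand":0.4},{"rx":0,"ry":0,"rz":0,"x":0,"y":0,"z":0,"hand":0.4}]' | sed -n '5,6p'
python3 - <<'E'
from h import *
go(w(B,-0.025,0.065),0.038,B[2])
E
```

```text
ee_pos: [0.4801, 0.056, 0.1454]
width: 0.038
grip_force: 40.2
ee_pos: [0.465, 0.2094, 0.1454]
width: 0.0378
grip_force: 40.2
width: 0.0377
grip_force: 40.2
tilt [-0.002 -0.001 -1.   ] yaw -4.4 rz 0.04 x,y,z 0.1 -0.96 5.38 pos [0.4652 0.209  0.1455] F [ 0.2  0.2 -0.9] w 0.0377 g 40.2 t 21.5667
```

```bash
python3 -m inch '[{"rx":0,"ry":0,"rz":0,"x":0.1,"y":-0.96,"z":0,"hand":0.4},{"rx":0,"ry":0,"rz":0,"x":0,"y":0,"z":0.9,"hand":0.4},{"rx":0,"ry":0,"rz":0,"x":0,"y":0,"z":0.9,"hand":0.4},{"rx":0,"ry":0,"rz":0,"x":0,"y":0,"z":0.9,"hand":0.4},{"rx":0,"ry":0,"rz":0,"x":0,"y":0,"z":0.9,"hand":0.4},{"rx":0,"ry":0,"rz":0,"x":0,"y":0,"z":0.8,"hand":0.4},{"rx":0,"ry":0,"rz":0,"x":0,"y":0,"z":0.5,"hand":0.4},{"rx":0,"ry":0,"rz":0,"x":0,"y":0,"z":0,"hand":0.4}]' | sed -n '2p;4,6p'
python3 - <<'E'
from h import *
go(w(B,-0.025,0.065),0.038,B[2])
E
```

```text
ee_pos: [0.4678, 0.2257, 0.0457]
ft_force: [-0.4, -0.9, -1.2]
width: 0.0382
grip_force: 40.2
tilt [-0.005 -0.002 -1.   ] yaw -4.6 rz -0.0 x,y,z 0.04 -0.12 0.38 pos [0.4678 0.2257 0.0457] F [-0.4 -0.9 -1.2] w 0.0382 g 40.2 t 22.2333
```

```bash
python3 -m inch '[{"rx":0,"ry":0,"rz":0,"x":0,"y":0,"z":0.3,"hand":0.4},{"rx":0,"ry":0,"rz":0,"x":0,"y":0,"z":0,"hand":0.4},{"rx":0,"ry":0,"rz":0,"x":0,"y":0,"z":0,"hand":-0.15},{"rx":0,"ry":0,"rz":0,"x":0,"y":0,"z":0,"hand":-0.15},{"rx":0,"ry":0,"rz":0,"x":0,"y":0,"z":0,"hand":-0.15},{"rx":0,"ry":0,"rz":0,"x":0,"y":0,"z":0,"hand":-0.15},{"rx":0,"ry":0,"rz":0,"x":0,"y":0,"z":-0.5,"hand":-0.15},{"rx":0,"ry":0,"rz":0,"x":0,"y":0,"z":-1,"hand":-0.15}]' | sed -n '2p;4,6p'
python3 -m inch '[{"rx":0,"ry":0,"rz":0,"x":0,"y":0,"z":-1,"hand":-0.15},{"rx":0,"ry":0,"rz":0,"x":0,"y":0,"z":-1,"hand":-0.15},{"rx":0,"ry":0,"rz":0,"x":-0.3,"y":0,"z":-1,"hand":-0.15},{"rx":0,"ry":0,"rz":0,"x":-0.6,"y":0,"z":-1,"hand":-0.15},{"rx":0,"ry":0,"rz":0,"x":-0.6,"y":0,"z":-1,"hand":-0.5},{"rx":0,"ry":0,"rz":0,"x":-0.6,"y":0,"z":-0.6,"hand":-0.5},{"rx":0,"ry":0,"rz":0,"x":-0.6,"y":0.7,"z":0,"hand":-0.5},{"rx":0,"ry":0,"rz":0,"x":0,"y":1,"z":0,"hand":-0.5}]' | sed -n '2p;4,6p'
python3 - <<'E'
from h import *
go([.37,-.3656],.2,-4.6)
s=snapshot("wrist");cv2.imwrite("pics/w7.png",s["pixels"])
s=snapshot("top");cv2.imwrite("pics/t7.png",s["pixels"])
E
```

```text
ee_pos: [0.4681, 0.2264, 0.0711]
ft_force: [0.3, 0.0, -0.5]
width: 0.0496
grip_force: 0.0
ee_pos: [0.4127, 0.1988, 0.1869]
ft_force: [0.0, -0.8, -0.4]
width: 0.064
grip_force: 0.0
tilt [ 0.002  0.002 -1.   ] yaw -4.4 rz 0.03 x,y,z 0.13 28.3 -0.65 pos [0.4127 0.1988 0.1869] F [ 0.  -0.8 -0.4] w 0.064 g 0.0 t 23.5667
```

View pics/w7.png

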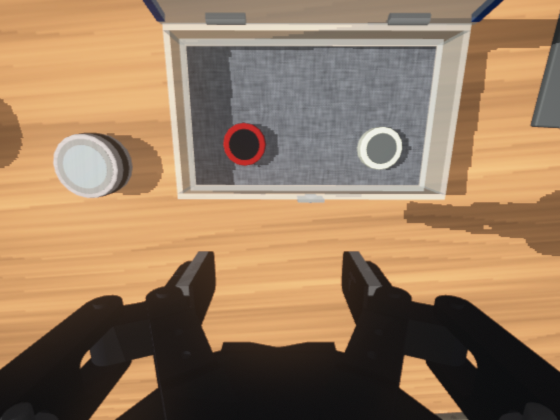

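View pics/t7.png

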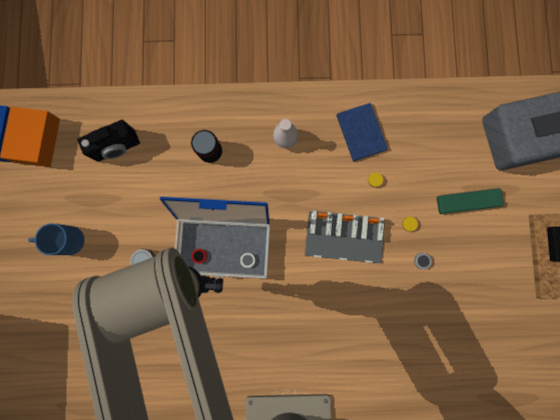

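Red (244,143) and white (381,148) are both in the box, and the steel cap is still at (424,261) in the top view. No second steel cap shows, so I'm going to fetch that one.

```bash
python3 -m inch '[{"rx":0,"ry":0,"rz":0,"x":0,"y":1,"z":0,"hand":-0.4},{"rx":0,"ry":0,"rz":0,"x":0,"y":1,"z":0,"hand":-0.4},{"rx":0,"ry":0,"rz":0,"x":0,"y":1,"z":0,"hand":-0.4},{"rx":0,"ry":0,"rz":0,"x":0,"y":1,"z":0,"hand":-0.4},{"rx":0,"ry":0,"rz":0,"x":0,"y":1,"z":0,"hand":-0.4},{"rx":0,"ry":0,"rz":0,"x":0,"y":1,"z":0,"hand":-0.4},{"rx":0,"ry":0,"rz":0,"x":0,"y":1,"z":0,"hand":-0.4},{"rx":0,"ry":0,"rz":0,"x":0,"y":1,"z":0,"hand":-0.4}]' | sed -n '2p'
python3 -m inch '[{"rx":0,"ry":0,"rz":0,"x":0,"y":1,"z":0,"hand":-0.4},{"rx":0,"ry":0,"rz":0,"x":0,"y":1,"z":0,"hand":-0.4},{"rx":0,"ry":0,"rz":0,"x":0,"y":1,"z":0,"hand":-0.4},{"rx":0,"ry":0,"rz":0,"x":0,"y":1,"z":0,"hand":-0.4},{"rx":0,"ry":0,"rz":0,"x":0,"y":1,"z":0,"hand":-0.4},{"rx":0,"ry":0,"rz":0,"x":0,"y":1,"z":0,"hand":-0.4},{"rx":0,"ry":0,"rz":0,"x":0,"y":1,"z":0,"hand":-0.4},{"rx":0,"ry":0,"rz":0,"x":0,"y":1,"z":0,"hand":-0.4}]' | sed -n '2p'
python3 -m inch '[{"rx":0,"ry":0,"rz":0,"x":0,"y":1,"z":0,"hand":-0.4},{"rx":0,"ry":0,"rz":0,"x":0,"y":1,"z":0,"hand":-0.4},{"rx":0,"ry":0,"rz":0,"x":0,"y":1,"z":0,"hand":-0.4},{"rx":0,"ry":0,"rz":0,"x":0,"y":1,"z":0,"hand":-0.4},{"rx":0,"ry":0,"rz":0,"x":0,"y":1,"z":0,"hand":-0.4},{"rx":0,"ry":0,"rz":0,"x":0,"y":1,"z":0,"hand":-0.4},{"rx":0,"ry":0,"rz":0,"x":0,"y":1,"z":0,"hand":-0.4},{"rx":0,"ry":0,"rz":0,"x":0,"y":1,"z":0,"hand":-0.4}]' | sed -n '2p'
python3 -m inch '[{"rx":0,"ry":0,"rz":0,"x":0,"y":1,"z":0,"hand":-0.4},{"rx":0,"ry":0,"rz":0,"x":0,"y":1,"z":0,"hand":-0.4},{"rx":0,"ry":0,"rz":0,"x":0,"y":1,"z":0,"hand":-0.4},{"rx":0,"ry":0,"rz":0,"x":0,"y":0.8,"z":0,"hand":-0.4},{"rx":0,"ry":0,"rz":0,"x":0,"y":0,"z":0,"hand":-0.4},{"rx":0,"ry":0,"rz":0,"x":0,"y":0,"z":0,"hand":-0.4}]' | sed -n '2p'
python3 - <<'E'
from h import *
s=snapshot("wrist");cv2.imwrite("pics/w8.png",s["pixels"])
u,v=px(s,[.444,-.3655,.013]).astype(int);print(u,v)
c=disc(s,u,v,70,.006,.02)
go(c,0.03,-4.6)
P=pts(s)
E
```

```text
ee_pos: [0.4009, 0.0375, 0.1854]
ee_pos: [0.3882, -0.1223, 0.1854]
ee_pos: [0.3755, -0.282, 0.1853]
ee_pos: [0.3693, -0.357, 0.1849]
281 122
disc [ 0.444  -0.3658] 0.0219 ztop 0.0136 mean [ 0.4443 -0.3657  0.0136]
tilt [ 0.     0.001 -1.   ] yaw -4.6 rz -0.0 x,y,z 3.76 0.17 7.74 pos [ 0.3693 -0.3564  0.1848] F [ 0.8 -0.1  0.2] w 0.0594 g 0.0 t 26.2167
```

```bash
python3 -m inch '[{"rx":0,"ry":0,"rz":0,"x":0.9,"y":0.17,"z":0.5,"hand":-0.4},{"rx":0,"ry":0,"rz":0,"x":0.95,"y":0,"z":0.8,"hand":-0.4},{"rx":0,"ry":0,"rz":0,"x":0.95,"y":0,"z":0.8,"hand":-0.4},{"rx":0,"ry":0,"rz":0,"x":0.9,"y":0,"z":0.8,"hand":-0.4},{"rx":0,"ry":0,"rz":0,"x":0,"y":0,"z":0.8,"hand":-0.4},{"rx":0,"ry":0,"rz":0,"x":0,"y":0,"z":0.8,"hand":-0.4},{"rx":0,"ry":0,"rz":0,"x":0,"y":0,"z":0.8,"hand":-0.4},{"rx":0,"ry":0,"rz":0,"x":0,"y":0,"z":0.8,"hand":-0.4}]' | sed -n '2p;4p'
python3 -m inch '[{"rx":0,"ry":0,"rz":0,"x":0,"y":0,"z":0.5,"hand":-0.4},{"rx":0,"ry":0,"rz":0,"x":0,"y":0,"z":0,"hand":-0.4},{"rx":0,"ry":0,"rz":0,"x":0,"y":0,"z":0,"hand":-0.4}]' | sed -n '2p;4p'
python3 - <<'E'
from h import *
go([.444,-.3658],0.03,-4.6)
E
```

```text
ee_pos: [0.4432, -0.3646, 0.0621]
ft_force: [-0.2, 0.5, 0.1]
ee_pos: [0.4425, -0.3651, 0.0525]
ft_force: [-0.2, -0.4, 0.4]
tilt [-0.001  0.001 -1.   ] yaw -4.5 rz 0.01 x,y,z 0.08 0.03 1.13 pos [ 0.4425 -0.3651  0.0525] F [-0.2 -0.4  0.4] w 0.0598 g 0.0 t 27.1333
```

```bash
python3 -m inch '[{"rx":0,"ry":0,"rz":0,"x":0.08,"y":0.03,"z":0.5,"hand":-0.4},{"rx":0,"ry":0,"rz":0,"x":0,"y":0,"z":0.4,"hand":-0.4},{"rx":0,"ry":0,"rz":0,"x":0,"y":0,"z":0.22,"hand":-0.4},{"rx":0,"ry":0,"rz":0,"x":0,"y":0,"z":0,"hand":-0.4},{"rx":0,"ry":0,"rz":0,"x":0,"y":0,"z":0,"hand":0.2},{"rx":0,"ry":0,"rz":0,"x":0,"y":0,"z":0,"hand":0.3},{"rx":0,"ry":0,"rz":0,"x":0,"y":0,"z":0,"hand":0.3},{"rx":0,"ry":0,"rz":0,"x":0,"y":0,"z":0,"hand":0.3}]' 50 | sed -n '2p;4,6p'
python3 -m inch '[{"rx":0,"ry":0,"rz":0,"x":0,"y":0,"z":0,"hand":0.3},{"rx":0,"ry":0,"rz":0,"x":0,"y":0,"z":-0.5,"hand":0.3},{"rx":0,"ry":0,"rz":0,"x":0,"y":0,"z":-1,"hand":0.3},{"rx":0,"ry":0,"rz":0,"x":0,"y":0,"z":-1,"hand":0.3},{"rx":0,"ry":0,"rz":0,"x":0,"y":0,"z":-1,"hand":0.3},{"rx":0,"ry":0,"rz":0,"x":0,"y":0,"z":-1,"hand":0.3},{"rx":0,"ry":0,"rz":0,"x":0,"y":0,"z":-1,"hand":0.3},{"rx":0,"ry":0,"rz":0,"x":0,"y":0,"z":-0.5,"hand":0.3}]' | sed -n '2p;4,6p'
python3 - <<'E'
from h import *
go(w(B,-0.02,0.0),0.15,B[2])
E
```

```text
ee_pos: [0.4444, -0.367, 0.0307]
ft_force: [0.2, 0.4, 1.3]
width: 0.0412
grip_force: 50.7
ee_pos: [0.445, -0.3675, 0.1539]
ft_force: [0.8, -0.6, -0.3]
width: 0.0411
grip_force: 50.6
tilt [ 0.003 -0.003 -1.   ] yaw -4.6 rz 0.0 x,y,z -0.95 -26.53 0.2 pos [ 0.445  -0.3675  0.1539] F [ 0.8 -0.6 -0.3] w 0.0411 g 50.6 t 28.4667
```

```bash
python3 -m inch '[{"rx":0,"ry":0,"rz":0,"x":-0.03,"y":-0.5,"z":0,"hand":0.3},{"rx":0,"ry":0,"rz":0,"x":-0.03,"y":-0.9,"z":0,"hand":0.3},{"rx":0,"ry":0,"rz":0,"x":-0.03,"y":-0.95,"z":0,"hand":0.3},{"rx":0,"ry":0,"rz":0,"x":-0.03,"y":-0.95,"z":0,"hand":0.3},{"rx":0,"ry":0,"rz":0,"x":-0.03,"y":-0.95,"z":0,"hand":0.3},{"rx":0,"ry":0,"rz":0,"x":-0.03,"y":-0.95,"z":0,"hand":0.3},{"rx":0,"ry":0,"rz":0,"x":-0.03,"y":-0.95,"z":0,"hand":0.3},{"rx":0,"ry":0,"rz":0,"x":-0.03,"y":-0.95,"z":0,"hand":0.3}]' 60 | sed -n '2p;5,6p'
python3 -m inch '[{"rx":0,"ry":0,"rz":0,"x":-0.03,"y":-0.95,"z":0,"hand":0.3},{"rx":0,"ry":0,"rz":0,"x":-0.03,"y":-0.95,"z":0,"hand":0.3},{"rx":0,"ry":0,"rz":0,"x":-0.03,"y":-0.95,"z":0,"hand":0.3},{"rx":0,"ry":0,"rz":0,"x":-0.03,"y":-0.95,"z":0,"hand":0.3},{"rx":0,"ry":0,"rz":0,"x":-0.03,"y":-0.95,"z":0,"hand":0.3},{"rx":0,"ry":0,"rz":0,"x":-0.03,"y":-0.95,"z":0,"hand":0.3},{"rx":0,"ry":0,"rz":0,"x":-0.03,"y":-0.95,"z":0,"hand":0.3},{"rx":0,"ry":0,"rz":0,"x":-0.03,"y":-0.95,"z":0,"hand":0.3}]' | sed -n '2p;5,6p'
python3 -m inch '[{"rx":0,"ry":0,"rz":0,"x":-0.04,"y":-0.95,"z":0,"hand":0.3},{"rx":0,"ry":0,"rz":0,"x":-0.04,"y":-0.95,"z":0,"hand":0.3},{"rx":0,"ry":0,"rz":0,"x":-0.04,"y":-0.95,"z":0,"hand":0.3},{"rx":0,"ry":0,"rz":0,"x":-0.04,"y":-0.95,"z":0,"hand":0.3},{"rx":0,"ry":0,"rz":0,"x":-0.04,"y":-0.95,"z":0,"hand":0.3},{"rx":0,"ry":0,"rz":0,"x":-0.04,"y":-0.95,"z":0,"hand":0.3},{"rx":0,"ry":0,"rz":0,"x":-0.04,"y":-0.95,"z":0,"hand":0.3},{"rx":0,"ry":0,"rz":0,"x":-0.04,"y":-0.95,"z":0,"hand":0.3}]' | sed -n '2p;5,6p'
python3 -m inch '[{"rx":0,"ry":0,"rz":0,"x":-0.04,"y":-0.95,"z":0,"hand":0.3},{"rx":0,"ry":0,"rz":0,"x":-0.04,"y":-0.95,"z":0,"hand":0.3},{"rx":0,"ry":0,"rz":0,"x":0,"y":-0.9,"z":0,"hand":0.3},{"rx":0,"ry":0,"rz":0,"x":0,"y":-0.6,"z":0,"hand":0.3},{"rx":0,"ry":0,"rz":0,"x":0,"y":0,"z":0,"hand":0.3},{"rx":0,"ry":0,"rz":0,"x":0,"y":0,"z":0,"hand":0.3}]' | sed -n '2p;5,6p'
python3 - <<'E'
from h import *
go(w(B,-0.02,0.0),0.038,B[2])
E
```

```text
ee_pos: [0.4497, -0.2227, 0.1486]
width: 0.0404
grip_force: 61.5
ee_pos: [0.4568, -0.0711, 0.1487]
width: 0.0404
grip_force: 61.5
ee_pos: [0.4623, 0.0805, 0.1487]
width: 0.0409
grip_force: 61.5
ee_pos: [0.4668, 0.1474, 0.1494]
width: 0.0405
grip_force: 61.6
tilt [-0.002 -0.001 -1.   ] yaw -4.5 rz 0.02 x,y,z 0.03 -0.78 5.57 pos [0.4668 0.1474 0.1494] F [-0.1  0.1 -1.1] w 0.0405 g 61.6 t 30.9667
```

```bash
python3 -m inch '[{"rx":0,"ry":0,"rz":0,"x":0.03,"y":-0.8,"z":0,"hand":0.3},{"rx":0,"ry":0,"rz":0,"x":0,"y":0,"z":0.9,"hand":0.3},{"rx":0,"ry":0,"rz":0,"x":0,"y":0,"z":0.9,"hand":0.3},{"rx":0,"ry":0,"rz":0,"x":0,"y":0,"z":0.9,"hand":0.3},{"rx":0,"ry":0,"rz":0,"x":0,"y":0,"z":0.9,"hand":0.3},{"rx":0,"ry":0,"rz":0,"x":0,"y":0,"z":0.8,"hand":0.3},{"rx":0,"ry":0,"rz":0,"x":0,"y":0,"z":0.5,"hand":0.3},{"rx":0,"ry":0,"rz":0,"x":0,"y":0,"z":0,"hand":0.3}]' | sed -n '2p;4,6p'
python3 - <<'E'
from h import *
go(w(B,-0.02,0.0),0.037,B[2])
E
```

```text
ee_pos: [0.4674, 0.1617, 0.0496]
ft_force: [-1.1, -0.4, -1.1]
width: 0.0406
grip_force: 61.6
tilt [-0.005 -0.001 -1.   ] yaw -4.6 rz -0.01 x,y,z 0.05 -0.06 0.63 pos [0.4674 0.1617 0.0496] F [-1.1 -0.4 -1.1] w 0.0406 g 61.6 t 31.6333
```

```bash
python3 -m inch '[{"rx":0,"ry":0,"rz":0,"x":0,"y":0,"z":0.4,"hand":0.3},{"rx":0,"ry":0,"rz":0,"x":0,"y":0,"z":0.2,"hand":0.3},{"rx":0,"ry":0,"rz":0,"x":0,"y":0,"z":0,"hand":0.3},{"rx":0,"ry":0,"rz":0,"x":0,"y":0,"z":0,"hand":-0.2},{"rx":0,"ry":0,"rz":0,"x":0,"y":0,"z":0,"hand":-0.2},{"rx":0,"ry":0,"rz":0,"x":0,"y":0,"z":0,"hand":-0.2},{"rx":0,"ry":0,"rz":0,"x":0,"y":0,"z":-0.5,"hand":-0.2},{"rx":0,"ry":0,"rz":0,"x":0,"y":0,"z":-1,"hand":-0.2}]' | sed -n '2p;4,6p'
python3 -m inch '[{"rx":0,"ry":0,"rz":0,"x":0,"y":0,"z":-1,"hand":-0.2},{"rx":0,"ry":0,"rz":0,"x":0,"y":0,"z":-1,"hand":-0.2},{"rx":0,"ry":0,"rz":0,"x":-0.5,"y":0,"z":-1,"hand":1},{"rx":0,"ry":0,"rz":0,"x":-0.8,"y":0,"z":-1,"hand":1},{"rx":0,"ry":0,"rz":0,"x":-0.8,"y":0,"z":-1,"hand":1},{"rx":0,"ry":0,"rz":0,"x":-0.8,"y":0,"z":-1,"hand":1},{"rx":0,"ry":0,"rz":0,"x":0,"y":0,"z":-1,"hand":1},{"rx":0,"ry":0,"rz":0,"x":0,"y":0,"z":-1,"hand":1}]' | sed -n '2p;4,6p'
python3 -m inch '[{"rx":0,"ry":0,"rz":0,"x":0,"y":0,"z":-1,"hand":1},{"rx":0,"ry":0,"rz":0,"x":0,"y":0,"z":-1,"hand":1},{"rx":0,"ry":0,"rz":0,"x":0,"y":0,"z":-0.7,"hand":1},{"rx":0,"ry":0,"rz":0,"x":0,"y":0,"z":0,"hand":1}]' | sed -n '2p;4,6p'
python3 - <<'E'
from h import *
import pickle
s=snapshot("wrist");cv2.imwrite("pics/w9.png",s["pixels"]);pickle.dump(s,open("w9.pkl","wb"))
P=pts(s);z=P[...,2];L=loc(B,P);hsv=cv2.cvtColor(s["pixels"],cv2.COLOR_BGR2HSV)
m=(z>.014)&(z<.024)&(abs(L[...,0])<60)&(abs(L[...,1])<110)
n,l,st,ce=cv2.connectedComponentsWithStats(m.astype(np.uint8))
for i in range(1,n):
    if st[i,4]>100: print("cap",np.median(L[l==i],0).round(1),np.median(P[l==i],0).round(3))
b=(hsv[...,0]>100)&(hsv[...,0]<130)&(hsv[...,1]>150)&(z>.08)
print("blue",b.sum(),np.percentile(np.c_[L[b],z[b]*1000],[2,50,98],axis=0).round(1).tolist())
go(w(B,0.16,0.0),0.28,B[2])
E
```

```text
ee_pos: [0.4676, 0.1626, 0.069]
ft_force: [-0.1, -0.8, -0.1]
width: 0.051
grip_force: 0.0
ee_pos: [0.411, 0.1678, 0.2325]
ft_force: [0.6, 0.2, -0.5]
width: 0.0002
grip_force: 0.0
ee_pos: [0.4131, 0.1681, 0.2892]
ft_force: [0.3, -0.2, 1.1]
width: 0.0001
grip_force: 0.0
cap [-18.9   0.7] [0.47  0.163 0.019]
cap [-22.6  63.6] [0.471 0.226 0.019]
cap [-25.1 -65.3] [0.458 0.098 0.02 ]
blue 197 [[75.1, -116.8, 83.3], [84.5, -114.8, 124.6], [89.4, -112.4, 147.2]]
tilt [ 0.005  0.001 -1.   ] yaw -4.6 rz 0.01 x,y,z 11.81 0.03 0.35 pos [0.4126 0.1679 0.287 ] F [ 0.   0.9 -1.5] w 0.0003 g 0.0 t 33.35
```

View pics/w9.png

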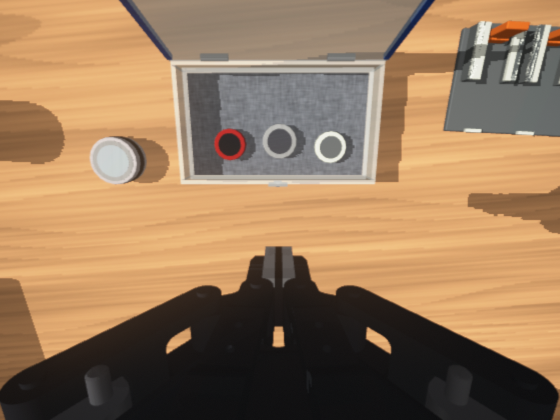

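All three caps (red, steel, white) lie in the box. Next is the lid: over the top of it first, then sweep it down.

```bash
python3 -m inch '[{"rx":0,"ry":0,"rz":0,"x":0.9,"y":0,"z":0,"hand":1},{"rx":0,"ry":0,"rz":0,"x":0.95,"y":0,"z":0,"hand":1},{"rx":0,"ry":0,"rz":0,"x":0.95,"y":0,"z":0,"hand":1},{"rx":0,"ry":0,"rz":0,"x":0.95,"y":0,"z":0,"hand":1},{"rx":0,"ry":0,"rz":0,"x":0.95,"y":0,"z":0,"hand":1},{"rx":0,"ry":0,"rz":0,"x":0.95,"y":0,"z":0,"hand":1},{"rx":0,"ry":0,"rz":0,"x":0.95,"y":0,"z":0,"hand":1},{"rx":0,"ry":0,"rz":0,"x":0.95,"y":0,"z":0,"hand":1}]' | sed -n '2p;4p'
python3 -m inch '[{"rx":0,"ry":0,"rz":0,"x":0.95,"y":0,"z":0,"hand":1},{"rx":0,"ry":0,"rz":0,"x":0.95,"y":0,"z":0,"hand":1},{"rx":0,"ry":0,"rz":0,"x":0.95,"y":0,"z":0,"hand":1},{"rx":0,"ry":0,"rz":0,"x":0.95,"y":0,"z":0,"hand":1},{"rx":0,"ry":0,"rz":0,"x":0,"y":0,"z":0,"hand":1},{"rx":0,"ry":0,"rz":0,"x":0,"y":0,"z":0,"hand":1}]' | sed -n '2p;4p'
python3 - <<'E'
from h import *
go(w(B,0.145,0.0),0.205,B[2]);print(loc(B,arm.sense()["ee_pos"]))
E
```

```text
ee_pos: [0.5625, 0.1553, 0.2828]
ft_force: [0.2, -0.6, -0.2]
ee_pos: [0.6377, 0.1491, 0.2823]
ft_force: [-0.5, 0.6, -0.5]
tilt [-0.003 -0.    -1.   ] yaw -4.6 rz -0.0 x,y,z -0.23 -0.0 3.87 pos [0.6377 0.1491 0.2823] F [-0.5  0.6 -0.5] w -0.0001 g 0.0 t 34.5167
[ 1.49677441e+02 -4.83640646e-02]
```

```bash
python3 -m inch '[{"rx":0,"ry":0,"rz":0,"x":0,"y":0,"z":0.8,"hand":1},{"rx":0,"ry":0,"rz":0,"x":0,"y":0,"z":0.8,"hand":1},{"rx":0,"ry":0,"rz":0,"x":0,"y":0,"z":0.8,"hand":1},{"rx":0,"ry":0,"rz":0,"x":0,"y":0,"z":0.8,"hand":1},{"rx":0,"ry":0,"rz":0,"x":0,"y":0,"z":0.6,"hand":1},{"rx":0,"ry":0,"rz":0,"x":0,"y":0,"z":0,"hand":1},{"rx":0,"ry":0,"rz":0,"x":0,"y":0,"z":0,"hand":1}]' | sed -n '2p;4p'
python3 -m inch '[{"rx":0,"ry":0,"rz":0,"x":-0.5,"y":0,"z":0,"hand":1},{"rx":0,"ry":0,"rz":0,"x":-0.5,"y":0,"z":0,"hand":1},{"rx":0,"ry":0,"rz":0,"x":-0.5,"y":0,"z":0,"hand":1},{"rx":0,"ry":0,"rz":0,"x":-0.5,"y":0,"z":0,"hand":1},{"rx":0,"ry":0,"rz":0,"x":-0.5,"y":0,"z":0,"hand":1},{"rx":0,"ry":0,"rz":0,"x":-0.5,"y":0,"z":0,"hand":1},{"rx":0,"ry":0,"rz":0,"x":0,"y":0,"z":0,"hand":1}]' | sed -n '2p;4p'
python3 - <<'E'
from h import *
go(w(B,0.084,0.0),0.21,B[2]);print(loc(B,arm.sense()["ee_pos"]))
E
```

```text
ee_pos: [0.6369, 0.1495, 0.2076]
ft_force: [0.5, 0.2, -0.5]
ee_pos: [0.5778, 0.1548, 0.2104]
ft_force: [0.3, 0.1, 0.4]
tilt [ 0.002  0.001 -1.   ] yaw -4.6 rz 0.01 x,y,z -0.28 0.04 0.02 pos [0.5778 0.1548 0.2104] F [0.3 0.1 0.4] w -0.0002 g 0.0 t 35.6833
[89.54614331  0.73504307]
```

```bash
python3 -m inch '[{"rx":0,"ry":0,"rz":0,"x":-0.6,"y":0,"z":0,"hand":1},{"rx":0,"ry":0,"rz":0,"x":-0.6,"y":0,"z":0,"hand":1},{"rx":0,"ry":0,"rz":0,"x":-0.6,"y":0,"z":0.05,"hand":1},{"rx":0,"ry":0,"rz":0,"x":-0.5,"y":0,"z":0.1,"hand":1},{"rx":0,"ry":0,"rz":0,"x":-0.5,"y":0,"z":0.2,"hand":1},{"rx":0,"ry":0,"rz":0,"x":-0.5,"y":0,"z":0.2,"hand":1},{"rx":0,"ry":0,"rz":0,"x":-0.5,"y":0,"z":0.2,"hand":1},{"rx":0,"ry":0,"rz":0,"x":0,"y":0,"z":0,"hand":1}]' | sed -n '2p;4p'
python3 - <<'E'
from h import *
go(w(B,0.013,0.0),0.195,B[2]);print(loc(B,arm.sense()["ee_pos"]))
s=snapshot("scene");cv2.imwrite("pics/s10.png",s["pixels"][100:300,180:460])
E
```

```text
ee_pos: [0.5018, 0.1606, 0.1937]
ft_force: [-0.7, -0.5, 0.0]
tilt [ 0.  0. -1.] yaw -4.6 rz 0.01 x,y,z -0.01 0.02 -0.07 pos [0.5018 0.1606 0.1937] F [-0.7 -0.5  0. ] w 0.0002 g 0.0 t 36.35
[13.26610836  0.44498315]
```

View pics/s10.png

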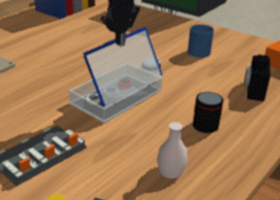

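The finger (121,38 in the crop) is behind the lid, which has come past upright to about 60°. I'll carry on along the arc.

```bash
python3 -m inch '[{"rx":0,"ry":0,"rz":0,"x":-0.5,"y":0,"z":0.3,"hand":1},{"rx":0,"ry":0,"rz":0,"x":-0.5,"y":0,"z":0.35,"hand":1},{"rx":0,"ry":0,"rz":0,"x":-0.45,"y":0,"z":0.4,"hand":1},{"rx":0,"ry":0,"rz":0,"x":-0.4,"y":0,"z":0.45,"hand":1},{"rx":0,"ry":0,"rz":0,"x":-0.4,"y":0,"z":0.5,"hand":1},{"rx":0,"ry":0,"rz":0,"x":-0.4,"y":0,"z":0.5,"hand":1},{"rx":0,"ry":0,"rz":0,"x":-0.25,"y":0,"z":0.5,"hand":1},{"rx":0,"ry":0,"rz":0,"x":0,"y":0,"z":0,"hand":1}]' | sed -n '2p;4p'
python3 - <<'E'
from h import *
go(w(B,-0.054,0.0),0.113,B[2]);print(loc(B,arm.sense()["ee_pos"]))
E
```

```text
ee_pos: [0.4437, 0.1649, 0.1319]
ft_force: [-0.1, 0.3, -0.3]
tilt [-0.002 -0.    -1.   ] yaw -4.6 rz 0.01 x,y,z -0.45 0.0 0.94 pos [0.4437 0.1649 0.1319] F [-0.1  0.3 -0.3] w 0.0001 g 0.1 t 37.0667
[-44.94905552   0.04840049]
```

```bash
python3 -m inch '[{"rx":0,"ry":0,"rz":0,"x":-0.25,"y":0,"z":0.4,"hand":1},{"rx":0,"ry":0,"rz":0,"x":-0.25,"y":0,"z":0.4,"hand":1},{"rx":0,"ry":0,"rz":0,"x":-0.15,"y":0,"z":0.4,"hand":1},{"rx":0,"ry":0,"rz":0,"x":-0.1,"y":0,"z":0.4,"hand":1},{"rx":0,"ry":0,"rz":0,"x":-0.05,"y":0,"z":0.4,"hand":1},{"rx":0,"ry":0,"rz":0,"x":0,"y":0,"z":0.3,"hand":1},{"rx":0,"ry":0,"rz":0,"x":0,"y":0,"z":0,"hand":1},{"rx":0,"ry":0,"rz":0,"x":0,"y":0,"z":0,"hand":1}]' | sed -n '2p;4p'
python3 - <<'E'
from h import *
go(w(B,-0.06,0.0),0.076,B[2]);print(loc(B,arm.sense()["ee_pos"]))
E
```

```text
ee_pos: [0.4282, 0.1661, 0.0867]
ft_force: [0.6, -0.6, 0.4]
tilt [-0.001 -0.    -1.   ] yaw -4.6 rz 0.0 x,y,z 0.03 0.0 0.53 pos [0.4282 0.1661 0.0867] F [ 0.6 -0.6  0.4] w 0.0005 g 0.2 t 37.7333
[-6.05187394e+01  3.57345596e-02]
```

```bash
python3 -m inch '[{"rx":0,"ry":0,"rz":0,"x":0,"y":0,"z":0.2,"hand":1},{"rx":0,"ry":0,"rz":0,"x":0,"y":0,"z":0.2,"hand":1},{"rx":0,"ry":0,"rz":0,"x":0,"y":0,"z":0.05,"hand":1},{"rx":0,"ry":0,"rz":0,"x":0,"y":0,"z":0,"hand":1},{"rx":0,"ry":0,"rz":0,"x":0,"y":0,"z":0,"hand":1}]' | sed -n '2p;4p'
python3 -m inch '[{"rx":0,"ry":0,"rz":0,"x":0,"y":0,"z":0.1,"hand":1},{"rx":0,"ry":0,"rz":0,"x":0,"y":0,"z":0,"hand":1},{"rx":0,"ry":0,"rz":0,"x":0,"y":0,"z":0,"hand":1}]' | sed -n '2p;4p'
python3 -m inch '[{"rx":0,"ry":0,"rz":0,"x":0,"y":0,"z":0.06,"hand":1},{"rx":0,"ry":0,"rz":0,"x":0,"y":0,"z":0,"hand":1},{"rx":0,"ry":0,"rz":0,"x":0,"y":0,"z":0,"hand":1}]' | sed -n '2p;4p'
```

```text
ee_pos: [0.4288, 0.1662, 0.0783]
ft_force: [0.4, 0.0, 0.2]
ee_pos: [0.4287, 0.1663, 0.0763]
ft_force: [0.2, 0.1, -1.0]
ee_pos: [0.4287, 0.1663, 0.0751]
ft_force: [0.8, -0.5, -0.1]
```

```bash
python3 -m inch '[{"rx":0,"ry":0,"rz":0,"x":0,"y":0,"z":0.06,"hand":1},{"rx":0,"ry":0,"rz":0,"x":0,"y":0,"z":0,"hand":1},{"rx":0,"ry":0,"rz":0,"x":0,"y":0,"z":0,"hand":1}]' | sed -n '2p;4p'
python3 -m inch '[{"rx":0,"ry":0,"rz":0,"x":0,"y":0,"z":0.06,"hand":1},{"rx":0,"ry":0,"rz":0,"x":0,"y":0,"z":0,"hand":1},{"rx":0,"ry":0,"rz":0,"x":0,"y":0,"z":0,"hand":1}]' | sed -n '2p;4p'
python3 -m inch '[{"rx":0,"ry":0,"rz":0,"x":0,"y":0,"z":0.06,"hand":1},{"rx":0,"ry":0,"rz":0,"x":0,"y":0,"z":0,"hand":1},{"rx":0,"ry":0,"rz":0,"x":0,"y":0,"z":0,"hand":1}]' | sed -n '2p;4p'
python3 - <<'E'
from h import *
s=snapshot("scene");cv2.imwrite("pics/s11.png",cv2.resize(s["pixels"][110:230,220:380],None,fx=4,fy=4))
E
```

```text
ee_pos: [0.4288, 0.1663, 0.0739]
ft_force: [0.0, -0.1, 1.1]
ee_pos: [0.4288, 0.1663, 0.0728]
ft_force: [-0.7, -0.5, 2.6]
ee_pos: [0.4288, 0.1663, 0.0716]
ft_force: [-0.4, 1.0, 4.4]
```

View pics/s11.png

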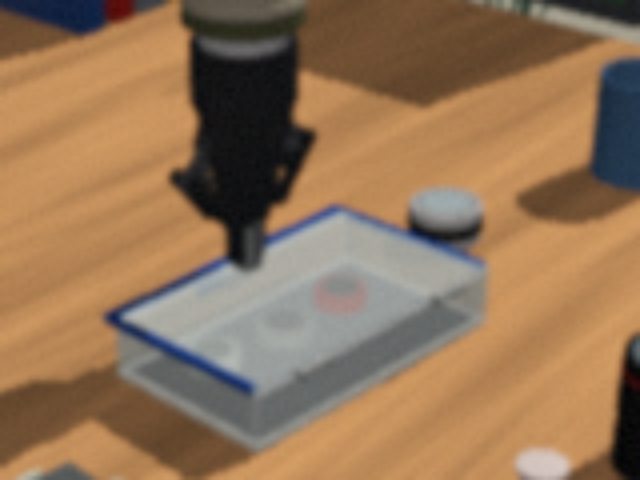

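The lid is almost shut, with the tip (245,262) on its front edge. I'll keep pressing until the force climbs.

```bash
python3 -m inch '[{"rx":0,"ry":0,"rz":0,"x":0,"y":0,"z":0.06,"hand":1},{"rx":0,"ry":0,"rz":0,"x":0,"y":0,"z":0,"hand":1},{"rx":0,"ry":0,"rz":0,"x":0,"y":0,"z":0,"hand":1}]' | sed -n '2p;4p'
python3 -m inch '[{"rx":0,"ry":0,"rz":0,"x":0,"y":0,"z":0.05,"hand":1},{"rx":0,"ry":0,"rz":0,"x":0,"y":0,"z":0,"hand":1},{"rx":0,"ry":0,"rz":0,"x":0,"y":0,"z":0,"hand":1}]' | sed -n '2p;4p'
python3 -m inch '[{"rx":0,"ry":0,"rz":0,"x":0,"y":0,"z":0.05,"hand":1},{"rx":0,"ry":0,"rz":0,"x":0,"y":0,"z":0,"hand":1},{"rx":0,"ry":0,"rz":0,"x":0,"y":0,"z":0,"hand":1}]' | sed -n '2p;4p'
```

```text
ee_pos: [0.4288, 0.1663, 0.0704]
ft_force: [-1.0, -0.5, 5.6]
ee_pos: [0.4289, 0.1663, 0.0699]
ft_force: [-3.7, -0.3, 9.9]
ee_pos: [0.429, 0.1663, 0.0697]
ft_force: [-9.1, -2.3, 19.1]
```

Hard stop at 19 N, so I'm lifting off and checking that the catch holds.

```bash
python3 -m inch '[{"rx":0,"ry":0,"rz":0,"x":0,"y":0,"z":-0.5,"hand":1},{"rx":0,"ry":0,"rz":0,"x":0,"y":0,"z":-1,"hand":1},{"rx":0,"ry":0,"rz":0,"x":0,"y":0,"z":-1,"hand":1},{"rx":0,"ry":0,"rz":0,"x":-0.5,"y":0,"z":-1,"hand":1},{"rx":0,"ry":0,"rz":0,"x":-0.5,"y":0,"z":-1,"hand":1},{"rx":0,"ry":0,"rz":0,"x":-0.5,"y":0,"z":-1,"hand":1},{"rx":0,"ry":0,"rz":0,"x":0,"y":0,"z":-1,"hand":1},{"rx":0,"ry":0,"rz":0,"x":0,"y":0,"z":-1,"hand":1}]' | sed -n '2p;4p'
python3 -m inch '[{"rx":0,"ry":0,"rz":0,"x":0,"y":0,"z":-0.5,"hand":1},{"rx":0,"ry":0,"rz":0,"x":0,"y":0,"z":0,"hand":1},{"rx":0,"ry":0,"rz":0,"x":0,"y":0,"z":0,"hand":1},{"rx":0,"ry":0,"rz":0,"x":0,"y":0,"z":0,"hand":1},{"rx":0,"ry":0,"rz":0,"x":0,"y":0,"z":0,"hand":1},{"rx":0,"ry":0,"rz":0,"x":0,"y":0,"z":0,"hand":1},{"rx":0,"ry":0,"rz":0,"x":0,"y":0,"z":0,"hand":1},{"rx":0,"ry":0,"rz":0,"x":0,"y":0,"z":0,"hand":1}]' | sed -n '1,2p;4p'
python3 - <<'E'
from h import *
s=snapshot("scene");t=snapshot("wrist");cv2.imwrite("pics/s12.png",np.vstack([cv2.resize(s["pixels"],(400,300)),cv2.resize(t["pixels"],(400,300))]))
P=pts(t);z=P[...,2];L=loc(B,P);hsv=cv2.cvtColor(t["pixels"],cv2.COLOR_BGR2HSV)
b=(hsv[...,0]>100)&(hsv[...,0]<130)&(hsv[...,1]>150)&(z>.02)&(abs(L[...,0])<100)&(abs(L[...,1])<125)
print("blue",b.sum(),np.percentile(np.c_[L[b],z[b]*1000],[2,50,98],axis=0).round(1).tolist())
E
```

```text
ee_pos: [0.3979, 0.1686, 0.2189]
ft_force: [-0.0, 0.6, -0.5]
time_s: 41.53
ee_pos: [0.3985, 0.1686, 0.2277]
ft_force: [0.5, 0.0, 0.2]
blue 3124 [[-81.5, -117.2, 50.1], [-74.7, -22.5, 52.0], [56.9, 121.9, 53.6]]
```

View pics/s12.png

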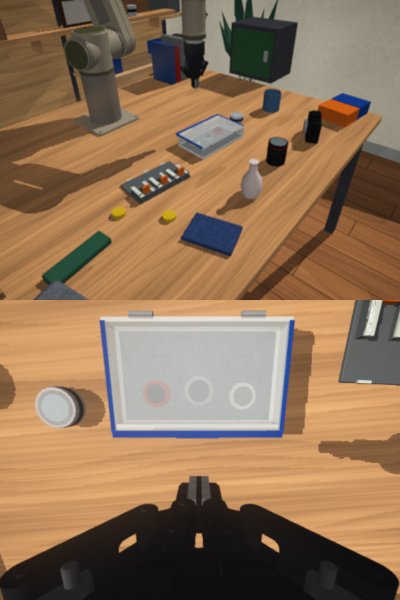

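The lid holds by itself: its edge stays at about 50–53 mm with nothing touching it. The three caps show through it, and the teleconverter, vase and lens stand where they were. Handing in.

```bash
python3 -c "
from plant import order
print(order.sign_off())"
```

```text
the job is handed in; nothing more can be done
None
```

The white, red and single steel cap I found (no black or second steel cap seen) are in the box, the lid holds shut on its catch, the teleconverter, vase and lens were left alone, and the job was handed in at about 42 s; sign-off returned no verdict.

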